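Load and clamp the paint-tin shaker

TASK

Load the paint shaker for a run: loosen the T-knob that locks its sliding clamp jaw and slide the jaw back, stand every small paint tin on the bench upright in the trough in one row against the fixed end cheek, then slide the jaw up so the row is held snug without gaps and tighten its knob fully. Set the load dial to the mark with as many dots as there are tins, and leave the other things on the bench where they are.

Things in the scene. Friction and masses are not known exactly. Their poses are not given: they have to be found in the camera images.
- shaker: bench paint shaker, fixed: blue housing 215 x 452 x 48 mm. Origin on the bench under the middle of the trough; z up, y along the trough towards the fixed cheek, -x towards the control ledge (housing x -150 to +65 mm). Trough floor (aluminium table) 62 mm above the bench; trough on the line x = 0 between two steel rails 63 mm apart inside, 25 mm high, lips flared outwards
- cheek (a point): point on the trough floor in the middle of the fixed end cheek's rubber face; axes as the shaker's. Cheek: 70 mm wide, 62 mm high, 14 mm thick, on the +y side of this point; the tins stand on its -y side, the first with its axis 29 mm from it
- jaw (a joint): sliding clamp jaw in the trough: free length from cheek face to jaw face, 0 to 0.32 m (n tins snug: about 0.058 n). Slides with about 2 N when its knob is loose, held by friction when tight; can be slid by holding the knob. Aluminium: upright face plate 62 mm high, behind it (-y) a foot 21 mm high, 110 mm long in all, that carries the knob
- jaw_face (a point): point on the trough floor in the middle of the jaw's rubber face; axes as the shaker's; the tins are on its +y side, the foot and knob on its -y side
- knob (a joint): black T-knob on the jaw foot, vertical axis: 0 = loose, grows clockwise seen from above, 1.5 rad = stop, fully tight. It begins to grip at about 0.9 and counts as tight above 1.2; stays where it is left; turning takes up to 0.25 N m. At the start it is tight
- knob_grip (a point): point on the knob's axis at the height to grip, 118 mm above the bench, 75 mm behind the jaw face (-y). The grip is a flat bar 60 mm long, 14 mm wide, reaching 12 mm above and 16 mm below this point; it lies along this point's x axis: across the trough when loose (red dash towards +x of the shaker), nearly along it when tight
- dial (a joint): load dial on the control ledge, vertical axis, with detents 0.5 rad apart; value grows clockwise seen from above: 0 = off (dash), 0.5 = three red dots, 1.0 = four dots, 1.5 = five dots. Pulls itself into the nearest detent when let go; turning takes up to 0.2 N m. Starts at off
- dial_grip (a point): point on the dial's axis at the height to grip, 79 mm above the bench, at x -110, y +90 mm in the shaker's frame. The grip is a bar 44 mm long, 12 mm wide, reaching 6 mm above and 23 mm below this point, along this point's x axis; the white line on the +x half points at the mark; at off it points 0.75 rad counter-clockwise of the shaker's +x, at five dots 0.75 rad clockwise
- tin_red: small closed paint tin, bare metal rim and lid, red body with a pale band and a red spot on the lid, standing on the bench; 58 mm across, 70 mm tall, about 0.22 kg; origin at the centre of its underside, z up its axis. Three to five of the tins are there
- tin_blue: small closed paint tin, bare metal rim and lid, blue body with a pale band and a blue spot on the lid, standing on the bench; 58 mm across, 70 mm tall, about 0.22 kg; origin at the centre of its underside, z up its axis. Three to five of the tins are there
- tin_green: small closed paint tin, bare metal rim and lid, green body with a pale band and a green spot on the lid, standing on the bench; 58 mm across, 70 mm tall, about 0.22 kg; origin at the centre of its underside, z up its axis. Three to five of the tins are there
- tin_yellow: small closed paint tin, bare metal rim and lid, yellow body with a pale band and a yellow spot on the lid, standing on the bench; 58 mm across, 70 mm tall, about 0.22 kg; origin at the centre of its underside, z up its axis. Three to five of the tins are there
- tin_white: small closed paint tin, bare metal rim and lid, white body with a pale band and a white spot on the lid, standing on the bench; 58 mm across, 70 mm tall, about 0.22 kg; origin at the centre of its underside, z up its axis. Three to five of the tins are there
- glue_bottle: glue bottle with an orange nozzle, 55 mm across, 178 mm tall, standing; not to be loaded; origin under its centre
- wax_tin: flat round tin, green lid, 74 mm across, 36 mm high; bystander; origin under its centre
- tape_measure: yellow tape measure, 36 x 80 x 66 mm; bystander; origin under its centre
Things that resemble listed ones, but are neither listed nor needed, are in the scene too. What is shaped like the tin_green but purple is not meant. Leave any turquoise look-alike of the tin_yellow alone.

How it is judged (in metres and radians):
On the way, in this order (a step that is already met when the one before it is completed fails the run):
1. the jaw's knob has been loosened (value of joint knob below 0.5 rad), for 0.2 s.
2. every tin stands upright in the trough, the knob still loose (x of tin_red in the frame of cheek between -0.006 and 0.006 m and z of tin_red in the frame of cheek between -0.005 and 0.005 m and y of tin_red in the frame of cheek between -0.3 and -0.02 m and angle between each of tin_red, tin_blue, tin_green, tin_yellow, tin_white's own z axis and vertical below 0.08 rad and x of tin_blue in the frame of cheek between -0.006 and 0.006 m and z of tin_blue in the frame of cheek between -0.005 and 0.005 m and y of tin_blue in the frame of cheek between -0.3 and -0.02 m and x of tin_green in the frame of cheek between -0.006 and 0.006 m and z of tin_green in the frame of cheek between -0.005 and 0.005 m and y of tin_green in the frame of cheek between -0.3 and -0.02 m and x of tin_yellow in the frame of cheek between -0.006 and 0.006 m and z of tin_yellow in the frame of cheek between -0.005 and 0.005 m and y of tin_yellow in the frame of cheek between -0.3 and -0.02 m and x of tin_white in the frame of cheek between -0.006 and 0.006 m and z of tin_white in the frame of cheek between -0.005 and 0.005 m and y of tin_white in the frame of cheek between -0.3 and -0.02 m and value of joint knob below 0.8 rad), for 0.2 s.
3. the row is clamped snug and the knob tight (x of tin_red in the frame of cheek between -0.006 and 0.006 m and z of tin_red in the frame of cheek between -0.005 and 0.005 m and y of tin_red in the frame of cheek between -0.3 and -0.02 m and angle between each of tin_red, tin_blue, tin_green, tin_yellow, tin_white's own z axis and vertical below 0.08 rad and x of tin_blue in the frame of cheek between -0.006 and 0.006 m and z of tin_blue in the frame of cheek between -0.005 and 0.005 m and y of tin_blue in the frame of cheek between -0.3 and -0.02 m and x of tin_green in the frame of cheek between -0.006 and 0.006 m and z of tin_green in the frame of cheek between -0.005 and 0.005 m and y of tin_green in the frame of cheek between -0.3 and -0.02 m and x of tin_yellow in the frame of cheek between -0.006 and 0.006 m and z of tin_yellow in the frame of cheek between -0.005 and 0.005 m and y of tin_yellow in the frame of cheek between -0.3 and -0.02 m and x of tin_white in the frame of cheek between -0.006 and 0.006 m and z of tin_white in the frame of cheek between -0.005 and 0.005 m and y of tin_white in the frame of cheek between -0.3 and -0.02 m and y of any of tin_red, tin_blue, tin_green, tin_yellow, tin_white in the frame of cheek above -0.033 m and y of any of tin_red, tin_blue, tin_green, tin_yellow, tin_white in the frame of jaw_face below 0.033 m and (horizontal distance between tin_red and tin_blue below 0.062 m or horizontal distance between tin_red and tin_green below 0.062 m or horizontal distance between tin_red and tin_yellow below 0.062 m or horizontal distance between tin_red and tin_white below 0.062 m) and (horizontal distance between tin_blue and tin_red below 0.062 m or horizontal distance between tin_blue and tin_green below 0.062 m or horizontal distance between tin_blue and tin_yellow below 0.062 m or horizontal distance between tin_blue and tin_white below 0.062 m) and (horizontal distance between tin_green and tin_red below 0.062 m or horizontal distance between tin_green and tin_blue below 0.062 m or horizontal distance between tin_green and tin_yellow below 0.062 m or horizontal distance between tin_green and tin_white below 0.062 m) and (horizontal distance between tin_yellow and tin_red below 0.062 m or horizontal distance between tin_yellow and tin_blue below 0.062 m or horizontal distance between tin_yellow and tin_green below 0.062 m or horizontal distance between tin_yellow and tin_white below 0.062 m) and (horizontal distance between tin_white and tin_red below 0.062 m or horizontal distance between tin_white and tin_blue below 0.062 m or horizontal distance between tin_white and tin_green below 0.062 m or horizontal distance between tin_white and tin_yellow below 0.062 m) and value of joint jaw below 0.3 m and value of joint knob above 1.2 rad), for 0.2 s.
At the end, for the whole second after the job is handed in: Every tin present upright on the trough floor (within 5 mm, 0.08 rad), no gap over 4 mm between cheek, tins and jaw and not over 10 mm in all, the knob past 1.2 rad (tight), the dial within 0.12 rad of the mark with as many dots as tins, all at rest (all of step 3 and ((value of joint jaw between 0.168 and 0.184 m and value of joint dial between 0.38 and 0.62 rad) or (value of joint jaw between 0.226 and 0.242 m and value of joint dial between 0.88 and 1.12 rad) or (value of joint jaw between 0.284 and 0.3 m and value of joint dial between 1.38 and 1.62 rad)) and linear speed of each of tin_red, tin_blue, tin_green, tin_yellow, tin_white below 0.02 m/s); the robot touches nothing.
It fails at once if the glue bottle is pushed more than 4 cm away or knocked over (distance of glue_bottle from where it was at the start of the episode above 0.04 m or angle between glue_bottle's own z axis and vertical above 0.6 rad).
It fails at once if the wax tin is pushed more than 4 cm away or knocked over (distance of wax_tin from where it was at the start of the episode above 0.04 m or angle between wax_tin's own z axis and vertical above 0.6 rad).
It fails at once if the tape measure is pushed more than 4 cm away or knocked over (distance of tape_measure from where it was at the start of the episode above 0.04 m or angle between tape_measure's own z axis and vertical above 0.6 rad).
Of tin_red, tin_blue, tin_green, tin_yellow, tin_white only 3 to 5 are there at a start; the rules pass over those that are not, and their reading is None.
At some moment in a run one of tin_red, tin_blue, tin_green, tin_yellow, tin_white may be knocked a few centimetres aside while the robot is not near it.
Once in a run the grip may slacken for a moment while it holds something.
It also fails if it takes over 210 s, if anything falls off the work surface, if the arm or the gripper's body presses on something with over 40 N, if the wrist force passes 120 N, or if a joint passes its speed limit or range.

ROBOT

A 6-joint arm with a two-finger parallel gripper is mounted at the origin on a cart in front of the work surface, level with it; the furniture and walls round the work are solid. World frame = base frame: x ahead of the robot, y to its left, z up, the work surface at z = 0. Lengths are in m, angles in degrees, forces in N, time in s.
With the tool pointing down it reaches from about 0.35 to 0.875 m from the base axis. Payload 4.2 kg.
Tool frame: the origin (TCP) lies between the finger pads; the fingertips stand 14 mm ahead of it and the grasp point (between the pads) lies 5 mm behind it; z points along the fingers, y is the line along which they close (so a half turn about z gives the same grasp; the last joint's range is limited). The gripper opens to 87 mm and grips with 3 to 60 N. Pads are 19 mm wide; open, the fingers measure 117 mm over their backs; the gripper's body (75 mm by 190 mm) begins 51 mm behind the grasp point.
Start: joints at [79.618, 22.042, 0.453, 0, -68.411, -14.817], TCP at [0.266, 0.566, 0.237] pointing down, gripper open.
Joint ranges: [-179.83, 179.83], [-69.29, 118.12], [-61.27, 80.66], [-181.25, 117.63], [-171.15, -9.14], [-177.46, 177.46]. Speed limits (degrees/s): [159.86, 159.86, 180, 180, 180, 180].

INTERFACE

Orientations are given as a 3x3 rotation matrix whose columns are the frame's x, y, z axes.
In Python, from station import * gives the robot as it stands. The module is installed in compiled form; this text tells all that it offers.
- The arm moves only by the tool play_rows, never from a script. Its argument "steps" is a list of rows, each an object of numbers: "ax", "ay", "az": the turn, a rotation vector about the tool's x, y, z in degrees; "dx", "dy", "dz": the shift along the tool's x, y, z in mm; "claw": the finger opening in mm, from 0 to 87. A call has 1 to 20 rows; each row shifts and turns the commanded pose from where the row before left it, along the tool's axes as they then stand; what a row does not reach is not made up. A row lasts 1/10 s, in which the tool goes at most 50 mm and 8.59 degrees, less where a joint would pass 70% of its speed; a pose out of reach is approached as far as the arm can. A call with a gripper value outside its range is refused whole. The fingers move at their own pace and stop on an object; the grip force is fixed at half the most. Time passes only in rows, so rows that do not move let the fingers close. It gives the time, the measured TCP pose, the force, the opening and the grip force at its end, in the units of the state.
- sense(): the state, without advancing time (a new reading comes with each control period).
- capture(name): name is "side" or "top"; returns a dict with "frame" (480x640x3 uint8, blue, green, red), "range_z" (480x640 float32, m along the optical axis (not along the pixel's ray), 0 where there is no reading), "fx", "fy", "cx", "cy" (pixels), "xyz" and "rotation" of the camera in the world. Camera axes: x right, y down, z forward; pixel columns grow to the right and rows downward; lengths in m; the calibration is good to about 2 mm. A picture is of the moment at which its call begins.
- finish_job(): hands the job in; it is judged then, once.
The state is a dict: "time_s": time; "joints": joint angles; "joint_velocities": joint speeds; "effort": joint torques, N m; "tcp_pos": TCP position; "ee_rot": TCP orientation; "wrist_force": force on the tool from outside, world axes, zero at the start; "moment": the same for the moment, N m; "gripper_width": opening from 0.0 (shut) to 1.0 (fully open); "gripper_force": force on a finger pad.
Only numpy, scipy, OpenCV 4.12 (cv2) and the standard library are available. Lean on these libraries where they do the work, as an engineer would, in place of code of your own. Each camera call takes 0.05 s, during which the arm holds its last target. There are 200 camera calls.

## Working session

There is one attempt and no reset: what is moved stays moved. The work goes in short steps, Python scripts to look and compute and a tool call to move; the robot and the scene stay as the last step left them, time stands still between calls to the robot, and variables do not carry over. Pictures are saved under pics/ and viewed, at most 14 in all, crops included, and the job is handed in when it is done.

Besides the shell and the picture viewer there is one more tool, called after "Call:" as name(argument=value, ...), one argument or row to a line, values as JSON. play_rows: Moves the arm, as the interface text tells. Its arguments: {"type":"object","properties":{"steps":{"type":"array"}},"required":["steps"]}

```bash
mkdir -p pics; cat > h.py <<'E'
from station import *
import numpy as np, cv2
def ray(c,u,v):
    d=np.array([(u-c['cx'])/c['fx'],(v-c['cy'])/c['fy'],1.]); R=np.array(c['rotation']).reshape(3,3)
    return np.array(c['xyz']),R@d
def plane(c,u,v,z):
    o,d=ray(c,u,v); return o+d*(z-o[2])/d[2]
def pt(c,u,v):
    o,d=ray(c,u,v); return o+d*c['range_z'][int(v),int(u)]
def cloud(c):
    v,u=np.mgrid[0:480,0:640]; d=np.stack([(u-c['cx'])/c['fx'],(v-c['cy'])/c['fy'],np.ones(u.shape)],-1)*c['range_z'][...,None]
    return d@np.array(c['rotation']).reshape(3,3).T+np.array(c['xyz'])
E
python3 - <<'E'
from h import *
s=sense(); print({k:np.round(v,3).tolist() for k,v in s.items()})
for n in('top','side'):
    c=capture(n); cv2.imwrite(f'pics/{n}0.png',c['frame']); print(n,c['fx'],c['cx'],c['cy'],c['xyz'],np.round(c['rotation'],3).tolist())
    np.save(n+'0.npy',c,allow_pickle=True)
E
```

```text
{'time_s': 0.0, 'joints': [79.619, 22.091, 0.379, -0.029, -68.412, -14.818], 'joint_velocities': [0.043, 0.095, -0.074, -0.001, 0.038, -0.086], 'effort': [0.001, -39.067, 18.739, 4.219, 0.011, -0.0], 'tcp_pos': [0.266, 0.565, 0.235], 'ee_rot': [[0.905, -0.426, -0.001], [-0.426, -0.905, -0.002], [0.0, 0.002, -1.0]], 'wrist_force': [0.153, 0.415, 0.396], 'moment': [0.005, 0.04, -0.002], 'gripper_force': 0.0, 'gripper_width': 1.007}
top 617.034212397318 318.2472086058796 233.20483681232776 [0.03890295 0.11048202 2.06727199] [[-0.441, -0.869, 0.223], [-0.898, 0.428, -0.107], [-0.003, -0.247, -0.969]]
side 543.7051404294945 319.1052606837401 232.57229127958018 [-0.25899853 -0.22041445  1.44496458] [[0.188, -0.856, 0.482], [-0.982, -0.17, 0.082], [0.012, -0.488, -0.872]]
```

View pics/top0.png

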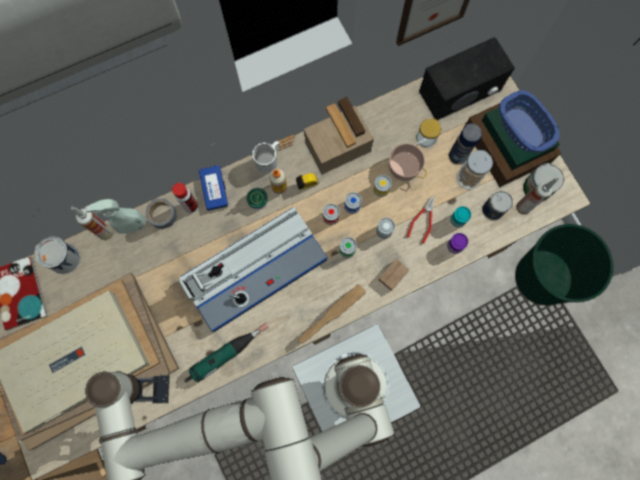

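View pics/side0.png

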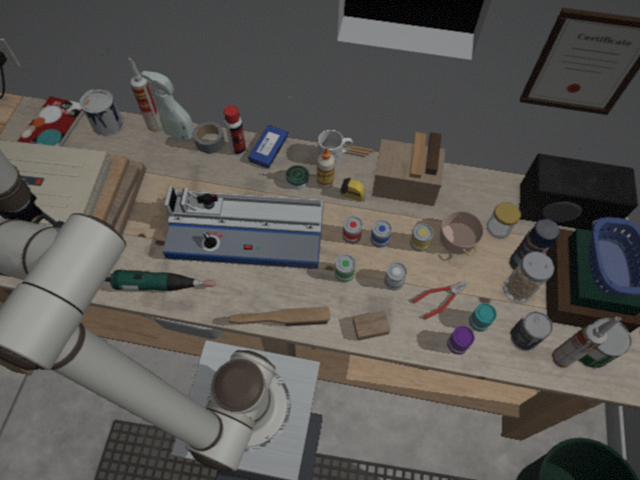

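The top view shows the shaker at (253,270) with its knob at (216,270) and its dial at (240,297). There are five tins: red (331,212), blue (353,202), green (347,246), yellow (383,184) and white (386,228).

Things that could be mistaken for them:
- turquoise tin (460,216)
- purple tin (458,242)
- yellow-lidded jar (429,130)
- grey tin (497,205)
- wax tin (257,198)

I choose the five with coloured spots on their lids, and check that in a crop.

```bash
python3 - <<'E'
from h import *
s=np.load('side0.npy',allow_pickle=True).item(); t=np.load('top0.npy',allow_pickle=True).item()
a=cv2.resize(s['frame'][180:290,160:450],None,fx=2.75,fy=2.75,interpolation=cv2.INTER_CUBIC)
b=cv2.resize(t['frame'][170:335,175:410],None,fx=1.8,fy=1.8,interpolation=cv2.INTER_CUBIC)
o=np.zeros((600,800,3),np.uint8); o[:a.shape[0],:a.shape[1]]=a; o[a.shape[0]:a.shape[0]+b.shape[0],:b.shape[1]]=b[:600-a.shape[0]]
cv2.imwrite('pics/crop0.png',o)
tins={'red':((331,212),(352,222)),'blue':((353,202),(381,229)),'green':((347,246),(344,262)),'yellow':((383,184),(421,230)),'white':((386,228),(397,269)),'knob':((216,270),(207,199)),'dial':((240,297),(211,241))}
for n,(p,q) in tins.items():
    print(n,pt(t,*p).round(3),pt(s,*q).round(3),plane(t,*p,.07).round(3),plane(s,*q,.07).round(3))
# lid centres: points of height 60-80mm near each
for nm,c in(('top',t),('side',s)):
    P=cloud(c); m=((P[...,2]>.062)&(P[...,2]<.08)).astype(np.uint8)
    n,l,st,ce=cv2.connectedComponentsWithStats(m)
    for i in range(1,n):
        if 60<st[i,4]<600:
            q=P[l==i]; print(nm,st[i,4],ce[i].round(1),np.median(q,0).round(3),((q.max(0)+q.min(0))/2).round(3),np.ptp(q,axis=0).round(3),plane(c,*ce[i],.07).round(3))
E
```

```text
red [ 0.546 -0.18   0.07 ] [ 0.555 -0.179  0.068] [ 0.546 -0.18   0.07 ] [ 0.554 -0.179  0.07 ]
blue [ 0.548 -0.265  0.057] [ 0.548 -0.266  0.068] [ 0.545 -0.263  0.07 ] [ 0.547 -0.266  0.07 ]
green [ 0.416 -0.175  0.076] [ 0.425 -0.178  0.062] [ 0.418 -0.176  0.07 ] [ 0.421 -0.178  0.07 ]
yellow [ 0.557 -0.384  0.07 ] [ 0.57  -0.382  0.064] [ 0.557 -0.384  0.07 ] [ 0.566 -0.381  0.07 ]
white [ 0.415 -0.32   0.073] [ 0.427 -0.327  0.072] [ 0.415 -0.321  0.07 ] [ 0.428 -0.327  0.07 ]
knob [0.52  0.243 0.134] [0.512 0.238 0.131] [0.535 0.248 0.07 ] [0.548 0.259 0.07 ]
dial [0.416 0.213 0.085] [0.404 0.202 0.087] [0.419 0.214 0.07 ] [0.413 0.207 0.07 ]
top 382 [606.4  47.1] [ 0.659 -1.349  0.07 ] [ 0.662 -1.349  0.071] [0.44  0.023 0.018] [ 0.663 -1.35   0.07 ]
top 314 [471.6  40.8] [ 0.9   -0.921  0.07 ] [ 0.899 -0.929  0.071] [0.015 0.576 0.018] [ 0.9   -0.926  0.07 ]
top 88 [432.5 101.1] [ 0.75  -0.68   0.072] [ 0.763 -0.694  0.071] [0.135 0.039 0.018] [ 0.753 -0.683  0.07 ]
top 109 [486.2  92.8] [ 0.697 -0.882  0.071] [ 0.696 -0.859  0.071] [0.015 0.182 0.018] [ 0.697 -0.87   0.07 ]
[... 3652 characters left out ...]
 0.016] [ 0.421 -0.328  0.07 ]
side 104 [519.4 288.4] [ 0.431 -0.661  0.071] [ 0.444 -0.675  0.071] [0.051 0.071 0.018] [ 0.435 -0.666  0.07 ]
side 352 [485.6 312.9] [ 0.344 -0.578  0.068] [ 0.345 -0.577  0.07 ] [0.061 0.056 0.016] [ 0.344 -0.577  0.07 ]
side 104 [525.7 335.9] [ 0.293 -0.679  0.073] [ 0.309 -0.694  0.071] [0.051 0.065 0.017] [ 0.3   -0.684  0.07 ]
side 363 [463.5 336.1] [ 0.268 -0.523  0.068] [ 0.269 -0.522  0.071] [0.059 0.056 0.017] [ 0.268 -0.523  0.07 ]
side 70 [565.7 354.9] [ 0.264 -0.784  0.07 ] [ 0.277 -0.793  0.071] [0.043 0.045 0.018] [ 0.268 -0.786  0.07 ]
side 68 [598.4 357.7] [ 0.275 -0.866  0.071] [ 0.278 -0.874  0.071] [0.016 0.06  0.017] [ 0.277 -0.869  0.07 ]
```

View pics/crop0.png

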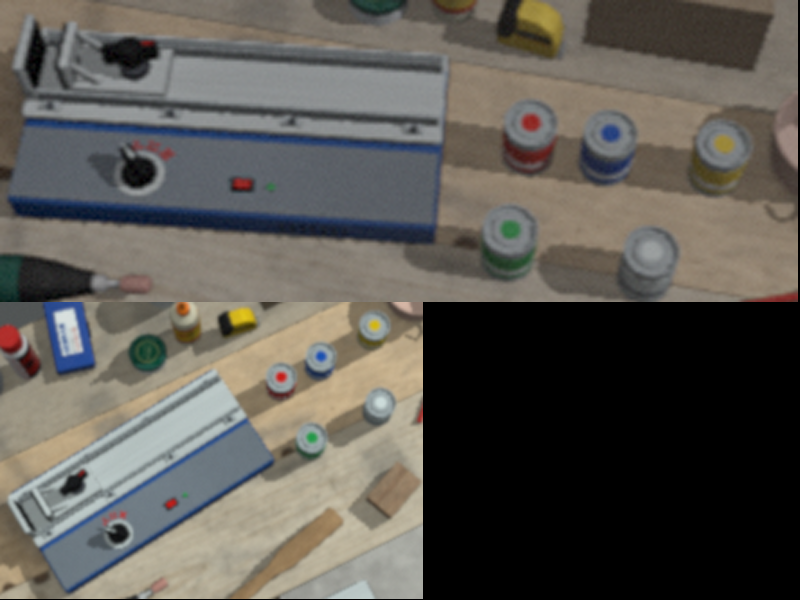

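The crop confirms the five tins, each with a coloured lid spot and a pale band. The cheek is at the left end at crop (33,50), with the jaw plate just right of it at (67,55) and the knob at (130,50). Next I'll get the shaker pose.

```bash
python3 - <<'E'
from h import *
for nm in('top','side'):
    c=np.load(nm+'0.npy',allow_pickle=True).item(); P=cloud(c).reshape(-1,3); F=c['frame'].reshape(-1,3).astype(int)
    B=(P[:,0]>.33)&(P[:,0]<.64)&(P[:,1]>-.14)&(P[:,1]<.42)
    for lo,hi,k in((.043,.053,'ledge'),(.057,.067,'floor'),(.080,.092,'rail'),(.116,.126,'cheek/jaw tops'),(.127,.140,'knobtop')):
        Q=P[B&(P[:,2]>lo)&(P[:,2]<hi)]
        if len(Q)<4: continue
        r=cv2.minAreaRect((Q[:,:2]*1000).astype(np.float32)); print(nm,k,len(Q),np.round(r[0],1),np.round(r[1],1),round(r[2],2),np.median(Q,0).round(4))
        if k[0] in'ck': print((Q[np.argsort(Q[:,1])]*1000).round(0).astype(int).tolist()[:60])
    Q=P[B&(P[:,2]>.043)]; r=cv2.minAreaRect((Q[:,:2]*1000).astype(np.float32)); print('all',np.round(r[0],1),np.round(r[1],1),round(r[2],2)); print(cv2.boxPoints(r).round(0).tolist())
E
```

```text
top ledge 2592 [493.1 133.3] [216.6 451. ] 6.66 [0.44   0.1263 0.0485]
top floor 2190 [491.2 133.1] [210.8 449. ] 6.47 [0.5289 0.1069 0.0618]
top rail 682 [497.7 131.5] [167.3 441.6] 8.33 [0.5212 0.2204 0.0849]
top cheek/jaw tops 158 [517.8 289.5] [ 67.3 146.2] 6.06 [0.5137 0.3147 0.1225]
[[527, 217, 125], [536, 218, 119], [532, 219, 123], [522, 220, 121], [528, 220, 124], [525, 222, 125], [534, 225, 125], [524, 226, 124], [528, 227, 126], [526, 229, 122], [522, 230, 126], [524, 233, 124], [528, 234, 124], [526, 236, 123], [515, 237, 125], [513, 239, 118], [534, 239, 124], [532, 241, 119], [514, 241, 123], [536, 242, 122], [510, 242, 125], [518, 243, 123], [538, 245, 120], [534, 246, 124], [510, 247, 118], [513, 248, 125], [512, 250, 116], [533, 250, 120], [515, 251, 122], [527, 253, 120], [514, 256, 118], [529, 256, 121], [512, 259, 122], [510, 263, 124], [514, 265, 126], [508, 268, 125], [523, 268, 124], [510, 271, 124], [519, 274, 121], [497, 302, 117], [495, 303, 116], [492, 304, 117], [498, 304, 119], [506, 305, 117], [488, 305, 120], [495, 305, 122], [502, 305, 123], [509, 306,
[... 3217 characters left out ...]
], [524, 235, 135], [523, 236, 131], [513, 236, 130], [527, 236, 136], [512, 238, 131], [523, 239, 130], [516, 239, 130], [518, 240, 131], [530, 240, 130], [521, 241, 132], [512, 241, 131], [533, 241, 130], [515, 242, 131], [526, 242, 130], [524, 243, 138], [522, 243, 135], [510, 244, 128], [513, 245, 128], [518, 245, 135], [520, 247, 128], [515, 247, 135], [532, 247, 130], [526, 248, 133], [518, 248, 134], [515, 248, 128], [529, 249, 134], [522, 249, 134], [512, 250, 128], [515, 250, 133], [527, 251, 131], [522, 253, 132], [514, 254, 129], [515, 254, 132], [521, 256, 127], [515, 257, 132]]
all [489.9 131.2] [216.2 452.2] 7.26
[[354.0, 342.0], [411.0, -107.0], [626.0, -79.0], [569.0, 369.0]]
```

```bash
python3 - <<'E'
from h import *
O=np.array([.534,.1375]);a=np.radians(6.8);X=np.array([np.cos(a),np.sin(a)]);Y=np.array([-X[1],X[0]])
for nm in('top','side'):
    c=np.load(nm+'0.npy',allow_pickle=True).item(); P=cloud(c).reshape(-1,3); D=P[:,:2]-O; x=D@X*1000;y=D@Y*1000;z=P[:,2]*1000
    m=(z>79)&(z<92)&(abs(y)<210)&(abs(x)<70)
    for s,e in((-200,-130),(-130,-60),(-60,40)):
        k=m&(y>s)&(y<e); print(nm,'rails',s,e,np.histogram(x[k],np.arange(-60,61,4))[0].tolist())
        for sg in(-1,1):
            kk=k&(sg*x>28)&(sg*x<50); print('  ',sg,len(x[kk]),np.median(x[kk]).round(1))
    m=(z>116)&(z<142)&(abs(x)<45)&(y>50)
    print('y hist z>116',list(zip(range(60,250,4),np.histogram(y[m],np.arange(60,252,4))[0].tolist())))
    for lo,hi in((155,200),(200,230)):
        k=m&(y>lo)&(y<hi); print(lo,'x',np.percentile(x[k],[2,50,98]).round(1),'y',np.percentile(y[k],[2,50,98]).round(1),'z',np.percentile(z[k],[50,90]).round(1))
    k=m&(z>123)&(y<155); q=np.c_[x[k],y[k]].astype(np.float32); print('knob',len(q),cv2.minAreaRect(q))
    F=c['frame'].reshape(-1,3).astype(int)
    k=(z>68)&(z<92)&(abs(x+110)<40)&(abs(y-90)<40); q=np.c_[x[k],y[k]].astype(np.float32); print('dial',len(q),cv2.minAreaRect(q), np.median(z[k]))
    k=(z>52)&(z<95)&(abs(x+110)<40)&(abs(y-90)<40); q=np.c_[x[k],y[k]].astype(np.float32); print('dialall',len(q),cv2.minAreaRect(q))
E
```

```text
top rails -200 -130 [0, 0, 0, 0, 0, 4, 20, 6, 0, 0, 0, 0, 0, 0, 0, 0, 0, 0, 0, 0, 0, 0, 1, 18, 15, 7, 0, 0, 0, 0]
   -1 30 -33.5
   1 41 36.8
top rails -130 -60 [0, 0, 0, 0, 0, 3, 18, 7, 0, 0, 0, 0, 0, 0, 0, 0, 0, 0, 0, 0, 0, 0, 3, 13, 22, 10, 0, 0, 0, 0]
   -1 28 -33.1
   1 48 37.2
top rails -60 40 [0, 0, 0, 1, 0, 4, 28, 14, 0, 0, 0, 0, 0, 0, 1, 0, 0, 0, 0, 0, 1, 0, 0, 14, 29, 10, 1, 0, 0, 0]
   -1 47 -33.4
   1 54 37.8
y hist z>116 [(60, 0), (64, 0), (68, 0), (72, 0), (76, 2), (80, 6), (84, 7), (88, 5), (92, 6), (96, 6), (100, 11), (104, 12), (108, 9), (112, 11), (116, 7), (120, 7), (124, 6), (128, 6), (132, 7), (136, 1), (140, 0), (144, 0), (148, 0), (152, 0), (156, 0), (160, 0), (164, 1), (168, 16), (172, 23), (176, 20), (180, 16), (184, 0), (188, 0), (192, 0), (196, 0), (200, 0), (204, 0), (208, 3), (212, 23), (216, 23), (220, 27), (224, 8), (228, 0), (232, 0), (236, 0), (240, 0), (244, 0)]
155 x [-25.8  -3.   28.5] y [168.9 175.9 182.7] z [123.4 129.5]
200 x [-29.6   2.4  34.1] y [211.6 218.6 225.7] z [123.6 129.8]
knob 89 ((0.7052555084228516, 107.7664566040039), (23.160472869
[... 991 characters left out ...]
(164, 16), (168, 29), (172, 19), (176, 17), (180, 6), (184, 0), (188, 0), (192, 0), (196, 0), (200, 0), (204, 0), (208, 17), (212, 32), (216, 28), (220, 18), (224, 1), (228, 0), (232, 0), (236, 0), (240, 0), (244, 0)]
155 x [-28.7  -2.2  26.6] y [166.1 171.8 180.5] z [121.6 125.5]
200 x [-34.2  -4.   32.8] y [209.  215.8 222.9] z [122.5 125.3]
knob 112 ((0.7967100143432617, 106.23185729980469), (27.06070327758789, 55.12200164794922), 28.952699661254883)
dial 73 ((-108.77974700927734, 88.39555358886719), (46.07820510864258, 12.480429649353027), 42.74586486816406) 83.96520786127893
dialall 257 ((-109.87303161621094, 90.4552993774414), (76.70218658447266, 78.95720672607422), 1.6353919506072998)
```

```bash
cat >> h.py <<'E'
O=np.array([.535,.1376]);A=np.radians(6.8);X=np.array([np.cos(A),np.sin(A)]);Y=np.array([-X[1],X[0]])
def sh(p): D=np.asarray(p)[...,:2]-O; return np.stack([D@X,D@Y],-1)*1000
def go(x=None,y=None,z=None,yaw=0):
    "tool deltas (mm,deg) to shaker x,y mm, TCP z mm, tool y at 180+yaw in shaker frame; deltas in the tool axes as they now stand"
    s=sense(); p=s['tcp_pos']; R=np.array(s['ee_rot']).reshape(3,3); c=sh(p)
    t=np.array([x if x is not None else c[0], y if y is not None else c[1]])/1000
    w=np.append(O+t[0]*X+t[1]*Y,(z if z is not None else p[2]*1000)/1000)
    b=A+np.pi+np.radians(yaw); yv=np.array([np.cos(b),np.sin(b),0]); zv=np.array([0,0,-1.]); T=np.c_[np.cross(yv,zv),yv,zv]
    from scipy.spatial.transform import Rotation as Q
    print('t',round(s['time_s'],2),'shaker',c.round(1),'z',round(p[2]*1000,1),'| d in present axes',((w-p)@R*1000).round(1),'in final axes',((w-p)@T*1000).round(1),'rotvec',Q.from_matrix(R.T@T).as_rotvec(degrees=True).round(1),'F',np.round(s['wrist_force'],1),'w',round(s['gripper_width']*87,1),'gf',round(s['gripper_force'],1))
E
python3 - <<'E'
from h import *
for nm in('top','side'):
    c=np.load(nm+'0.npy',allow_pickle=True).item(); 
    v,u=np.mgrid[0:480,0:640]; o,_=ray(c,0,0); d=np.stack([(u-c['cx'])/c['fx'],(v-c['cy'])/c['fy'],np.ones(u.shape)],-1)@np.array(c['rotation']).reshape(3,3).T
    P=o+d*((.130-o[2])/d[...,2])[...,None]; S=sh(P); g=c['frame'].astype(int).max(2)
    m=(abs(S[...,0])<40)&(abs(S[...,1]-107)<40)
    k=m&(g<70)&(cloud(c)[...,2]>.118); q=S[k]; _,V=np.linalg.eigh(np.cov(q.T)); print(nm,len(q),q.mean(0),np.degrees(np.arctan2(V[1,1],V[0,1])), cv2.minAreaRect(q.astype(np.float32)))
    f=c['frame'].astype(int); k=m&(f[...,2]-f[...,1]>35); print('red',k.sum(),S[k].mean(0))
go(0,107,235,18)
E
```

```text
top 80 [ -1.54584599 110.86778394] 98.1990624472275 ((-1.0836724042892456, 108.8768310546875), (24.48944091796875, 49.68517303466797), 25.520671844482422)
red 7 [ 5.26893624 88.08592043]
side 118 [ -5.42776152 105.88986682] 95.10596766801675 ((-6.772077560424805, 103.64875793457031), (27.247507095336914, 57.85236740112305), 4.494612216949463)
red 8 [ 3.41748352 87.691249  ]
t 0.1 shaker [-216.6  456.3] z 235.6 | d in present axes [368.9 181.4   1. ] in final axes [399.2 -98.1   0.6] rotvec [ 0.1 -0.  40. ] F [-0.1 -0.   0.5] w 86.7 gf 0.0
```

Call:
play_rows(
  steps=[
    {"az":7.2},
    {"az":7.2},
    {"az":7.2},
    {"az":7.2},
    {"az":7.2},
    {"az":7.2},
    {"az":7.2},
    {"az":7.2},
    {"dx":29,"dy":-18},
    {"dx":29,"dy":-18},
    {"dx":29,"dy":-18},
    {"dx":29,"dy":-18},
    {"dx":29,"dy":-18},
    {"dx":29,"dy":-18},
    {"dx":29,"dy":-18},
    {"dx":29,"dy":-18},
    {"dx":29,"dy":-18},
    {"dx":29,"dy":-18},
    {"dx":29,"dy":-18},
    {"dx":29,"dy":-18},
  ],
)

```text
invalid input at $.steps[0]: expected keys ax, ay, az, dx, dy, dz, claw
```

Call:
play_rows(
  steps=[
    {"ax":0,"ay":0,"az":7.2,"dx":0,"dy":0,"dz":0,"claw":87},
    {"ax":0,"ay":0,"az":7.2,"dx":0,"dy":0,"dz":0,"claw":87},
    {"ax":0,"ay":0,"az":7.2,"dx":0,"dy":0,"dz":0,"claw":87},
    {"ax":0,"ay":0,"az":7.2,"dx":0,"dy":0,"dz":0,"claw":87},
    {"ax":0,"ay":0,"az":7.2,"dx":0,"dy":0,"dz":0,"claw":87},
    {"ax":0,"ay":0,"az":7.2,"dx":0,"dy":0,"dz":0,"claw":87},
    {"ax":0,"ay":0,"az":7.2,"dx":0,"dy":0,"dz":0,"claw":87},
    {"ax":0,"ay":0,"az":7.2,"dx":0,"dy":0,"dz":0,"claw":87},
    {"ax":0,"ay":0,"az":0,"dx":29,"dy":-18,"dz":0,"claw":50},
    {"ax":0,"ay":0,"az":0,"dx":29,"dy":-18,"dz":0,"claw":50},
    {"ax":0,"ay":0,"az":0,"dx":29,"dy":-18,"dz":0,"claw":50},
    {"ax":0,"ay":0,"az":0,"dx":29,"dy":-18,"dz":0,"claw":50},
    {"ax":0,"ay":0,"az":0,"dx":29,"dy":-18,"dz":0,"claw":50},
    {"ax":0,"ay":0,"az":0,"dx":29,"dy":-18,"dz":0,"claw":50},
    {"ax":0,"ay":0,"az":0,"dx":29,"dy":-18,"dz":0,"claw":50},
    {"ax":0,"ay":0,"az":0,"dx":29,"dy":-18,"dz":0,"claw":50},
    {"ax":0,"ay":0,"az":0,"dx":29,"dy":-18,"dz":0,"claw":50},
    {"ax":0,"ay":0,"az":0,"dx":29,"dy":-18,"dz":0,"claw":50},
    {"ax":0,"ay":0,"az":0,"dx":29,"dy":-18,"dz":0,"claw":50},
    {"ax":0,"ay":0,"az":0,"dx":29,"dy":-18,"dz":0,"claw":50},
  ],
)

```text
time_s: 2.1
tcp_pos: [0.5245, 0.246, 0.2361]
ee_rot: [[0.125, -0.992, -0.001], [-0.992, -0.125, -0.0], [0.0, 0.001, -1.0]]
wrist_force: [-0.4, 0.8, -0.9]
gripper_width: 0.577
gripper_force: 0.0
```

```bash
python3 -c "
from h import *
go(0,107,113,11)"
```

```text
t 2.1 shaker [  2.4 108.9] z 236.1 | d in present axes [  1.9   2.3 123.1] in final axes [  1.4   2.7 123.1] rotvec [  0.   -0.  -10.6] F [-0.4  0.8 -0.9] w 50.2 gf 0.0
```

Call:
play_rows(
  steps=[
    {"ax":0,"ay":0,"az":-5.3,"dx":2,"dy":2,"dz":0,"claw":50},
    {"ax":0,"ay":0,"az":-5.3,"dx":0,"dy":0,"dz":20,"claw":50},
    {"ax":0,"ay":0,"az":0,"dx":0,"dy":0,"dz":25,"claw":50},
    {"ax":0,"ay":0,"az":0,"dx":0,"dy":0,"dz":25,"claw":50},
    {"ax":0,"ay":0,"az":0,"dx":0,"dy":0,"dz":20,"claw":50},
    {"ax":0,"ay":0,"az":0,"dx":0,"dy":0,"dz":15,"claw":50},
    {"ax":0,"ay":0,"az":0,"dx":0,"dy":0,"dz":10,"claw":50},
    {"ax":0,"ay":0,"az":0,"dx":0,"dy":0,"dz":8,"claw":50},
    {"ax":0,"ay":0,"az":0,"dx":0,"dy":0,"dz":0,"claw":0},
    {"ax":0,"ay":0,"az":0,"dx":0,"dy":0,"dz":0,"claw":0},
    {"ax":0,"ay":0,"az":0,"dx":0,"dy":0,"dz":0,"claw":0},
    {"ax":0,"ay":0,"az":0,"dx":0,"dy":0,"dz":0,"claw":0},
    {"ax":0,"ay":0,"az":0,"dx":0,"dy":0,"dz":0,"claw":0},
    {"ax":0,"ay":0,"az":0,"dx":0,"dy":0,"dz":0,"claw":0},
  ],
)

```text
time_s: 3.5
tcp_pos: [0.5232, 0.2456, 0.1141]
ee_rot: [[0.306, -0.952, 0.002], [-0.952, -0.306, 0.001], [-0.001, -0.003, -1.0]]
wrist_force: [2.5, 0.0, 0.2]
gripper_width: 0.158
gripper_force: 30.0
```

```bash
python3 -c "
from h import *
go(0,107,113,90);print(np.round(sense()['moment'],2))"
```

```text
t 3.5 shaker [  1.1 108.6] z 114.1 | d in present axes [1.4 1.4 1.1] in final axes [-1.1  1.6  1.1] rotvec [ -0.2  -0.1 -79. ] F [2.5 0.  0.2] w 13.8 gf 30.0
[ 0.18 -0.7  -0.02]
```

Call:
play_rows(
  steps=[
    {"ax":0,"ay":0,"az":-6,"dx":0,"dy":0,"dz":0,"claw":0},
    {"ax":0,"ay":0,"az":-6,"dx":0,"dy":0,"dz":0,"claw":0},
    {"ax":0,"ay":0,"az":-6,"dx":0,"dy":0,"dz":0,"claw":0},
    {"ax":0,"ay":0,"az":-6,"dx":0,"dy":0,"dz":0,"claw":0},
    {"ax":0,"ay":0,"az":-6,"dx":0,"dy":0,"dz":0,"claw":0},
    {"ax":0,"ay":0,"az":-6,"dx":0,"dy":0,"dz":0,"claw":0},
    {"ax":0,"ay":0,"az":-6,"dx":0,"dy":0,"dz":0,"claw":0},
    {"ax":0,"ay":0,"az":-6,"dx":0,"dy":0,"dz":0,"claw":0},
    {"ax":0,"ay":0,"az":-6,"dx":0,"dy":0,"dz":0,"claw":0},
    {"ax":0,"ay":0,"az":-6,"dx":0,"dy":0,"dz":0,"claw":0},
    {"ax":0,"ay":0,"az":-6,"dx":0,"dy":0,"dz":0,"claw":0},
    {"ax":0,"ay":0,"az":-6,"dx":0,"dy":0,"dz":0,"claw":0},
    {"ax":0,"ay":0,"az":0,"dx":0,"dy":0,"dz":0,"claw":0},
    {"ax":0,"ay":0,"az":0,"dx":0,"dy":0,"dz":0,"claw":0},
    {"ax":0,"ay":0,"az":0,"dx":0,"dy":0,"dz":0,"claw":0},
  ],
)

```text
time_s: 5.0
tcp_pos: [0.5226, 0.2451, 0.114]
ee_rot: [[1.0, -0.004, 0.001], [-0.004, -1.0, 0.0], [0.001, -0.0, -1.0]]
wrist_force: [0.7, -1.7, 3.0]
gripper_width: 0.159
gripper_force: 30.0
```

```bash
python3 -c "
from h import *
go(0,-180,113,90);print(np.round(sense()['moment'],2))"
```

```text
t 5.0 shaker [  0.4 108.2] z 114.0 | d in present axes [ 35.  286.1   1.1] in final axes [ -0.4 288.2   1. ] rotvec [-0.  -0.  -7.1] F [ 0.7 -1.7  3. ] w 13.8 gf 30.0
[-0.47 -0.21  0.07]
```

Call:
play_rows(
  steps=[
    {"ax":0,"ay":0,"az":0,"dx":1.8,"dy":14.8,"dz":0,"claw":0},
    {"ax":0,"ay":0,"az":0,"dx":1.8,"dy":14.8,"dz":0,"claw":0},
    {"ax":0,"ay":0,"az":0,"dx":1.8,"dy":14.8,"dz":0,"claw":0},
    {"ax":0,"ay":0,"az":0,"dx":1.8,"dy":14.8,"dz":0,"claw":0},
    {"ax":0,"ay":0,"az":0,"dx":1.8,"dy":14.8,"dz":0,"claw":0},
    {"ax":0,"ay":0,"az":0,"dx":1.8,"dy":14.8,"dz":0,"claw":0},
    {"ax":0,"ay":0,"az":0,"dx":1.8,"dy":14.8,"dz":0,"claw":0},
    {"ax":0,"ay":0,"az":0,"dx":1.8,"dy":14.8,"dz":0,"claw":0},
    {"ax":0,"ay":0,"az":0,"dx":1.8,"dy":14.8,"dz":0,"claw":0},
    {"ax":0,"ay":0,"az":0,"dx":1.8,"dy":14.8,"dz":0,"claw":0},
    {"ax":0,"ay":0,"az":0,"dx":1.8,"dy":14.8,"dz":0,"claw":0},
    {"ax":0,"ay":0,"az":0,"dx":1.8,"dy":14.8,"dz":0,"claw":0},
    {"ax":0,"ay":0,"az":0,"dx":1.8,"dy":14.8,"dz":0,"claw":0},
    {"ax":0,"ay":0,"az":0,"dx":1.8,"dy":14.8,"dz":0,"claw":0},
    {"ax":0,"ay":0,"az":0,"dx":1.8,"dy":14.8,"dz":0,"claw":0},
    {"ax":0,"ay":0,"az":0,"dx":1.8,"dy":14.8,"dz":0,"claw":0},
    {"ax":0,"ay":0,"az":0,"dx":1.8,"dy":14.8,"dz":0,"claw":0},
    {"ax":0,"ay":0,"az":0,"dx":1.8,"dy":14.8,"dz":0,"claw":0},
    {"ax":0,"ay":0,"az":0,"dx":1.8,"dy":14.8,"dz":0,"claw":0},
  ],
)

```text
time_s: 6.9
tcp_pos: [0.5563, -0.0375, 0.114]
ee_rot: [[1.0, -0.004, 0.002], [-0.004, -1.0, 0.0], [0.002, -0.0, -1.0]]
wrist_force: [2.1, 2.3, 5.3]
gripper_width: 0.158
gripper_force: 30.0
```

```bash
python3 -c "
from h import *
go(0,-180,113,90);print(np.round(sense()['moment'],2), sense()['joints'])"
```

```text
t 6.9 shaker [   0.4 -176.3] z 114.0 | d in present axes [0.  3.7 1. ] in final axes [-0.4  3.7  1. ] rotvec [-0.  -0.1 -7. ] F [2.1 2.3 5.3] w 13.7 gf 30.0
[ 0.75 -0.5   0.08] [ 1.28113413e+01  2.23711798e+01 -1.85972329e+01  1.93629808e-02
 -4.89108031e+01  7.69732481e+01]
```

Call:
play_rows(
  steps=[
    {"ax":0,"ay":0,"az":0,"dx":0.4,"dy":3.7,"dz":0,"claw":0},
    {"ax":0,"ay":0,"az":0,"dx":0,"dy":0,"dz":0,"claw":45},
    {"ax":0,"ay":0,"az":0,"dx":0,"dy":0,"dz":0,"claw":45},
    {"ax":0,"ay":0,"az":0,"dx":0,"dy":0,"dz":0,"claw":45},
    {"ax":0,"ay":0,"az":0,"dx":0,"dy":0,"dz":-20,"claw":45},
    {"ax":0,"ay":0,"az":0,"dx":0,"dy":0,"dz":-30,"claw":45},
    {"ax":0,"ay":0,"az":0,"dx":0,"dy":0,"dz":-30,"claw":45},
    {"ax":0,"ay":0,"az":0,"dx":0,"dy":0,"dz":-40,"claw":45},
    {"ax":0,"ay":0,"az":7.6,"dx":0,"dy":0,"dz":-20,"claw":80},
    {"ax":0,"ay":0,"az":7.6,"dx":0,"dy":0,"dz":0,"claw":80},
    {"ax":0,"ay":0,"az":7.6,"dx":0,"dy":0,"dz":0,"claw":80},
    {"ax":0,"ay":0,"az":7.6,"dx":0,"dy":0,"dz":0,"claw":80},
    {"ax":0,"ay":0,"az":7.6,"dx":0,"dy":0,"dz":0,"claw":80},
    {"ax":0,"ay":0,"az":7.6,"dx":0,"dy":0,"dz":0,"claw":80},
    {"ax":0,"ay":0,"az":7.6,"dx":0,"dy":0,"dz":0,"claw":80},
    {"ax":0,"ay":0,"az":7.6,"dx":0,"dy":0,"dz":0,"claw":80},
    {"ax":0,"ay":0,"az":7.6,"dx":0,"dy":0,"dz":0,"claw":80},
    {"ax":0,"ay":0,"az":7.6,"dx":0,"dy":0,"dz":0,"claw":80},
    {"ax":0,"ay":0,"az":7,"dx":0,"dy":0,"dz":0,"claw":80},
  ],
)

```text
time_s: 8.8
tcp_pos: [0.555, -0.0396, 0.2526]
ee_rot: [[0.114, -0.994, -0.003], [-0.994, -0.114, -0.0], [-0.0, 0.003, -1.0]]
wrist_force: [-0.6, 0.2, 0.3]
gripper_width: 0.916
gripper_force: 0.0
```

```bash
cat >> h.py <<'E'
def look(save=None):
    "lid positions (shaker mm) of tins: on bench (z 70) and in trough (z 132)"
    for nm in('top','side'):
        c=capture(nm); P=cloud(c); H=cv2.cvtColor(c['frame'],cv2.COLOR_BGR2HSV)
        if save: cv2.imwrite(f'pics/{save}_{nm}.png',c['frame'])
        for lo,hi in((.062,.08),(.122,.141)):
            m=((P[...,2]>lo)&(P[...,2]<hi)).astype(np.uint8); n,l,st,ce=cv2.connectedComponentsWithStats(m)
            for i in range(1,n):
                q=P[l==i]
                if not 90<st[i,4]<420: continue
                r=cv2.minAreaRect(q[:,:2].astype(np.float32)*1000)
                if not(48<r[1][0]<70 and 48<r[1][1]<70): continue
                u,v=ce[i].round().astype(int)
                print(nm,'z',round(float(np.median(q[:,2]))*1000),'px',u,v,'shaker',sh(np.array(plane(c,*ce[i],.0685 if lo<.1 else .1305))).round(1),'bgr',c['frame'][v-1:v+2,u-1:u+2].mean((0,1)).round().astype(int))
E
python3 -c "
from h import *
look('a');go()"
```

```text
top z 70 px 383 183 shaker [ -35.9 -522.9] bgr [ 32 182 207]
top z 69 px 353 200 shaker [ -31.5 -403.1] bgr [176  85  32]
top z 69 px 331 212 shaker [ -25.1 -317.4] bgr [ 39  43 195]
top z 69 px 462 214 shaker [-272.6 -684.8] bgr [157 155   7]
top z 69 px 386 226 shaker [-167.1 -446.2] bgr [217 219 204]
top z 68 px 459 241 shaker [-343.  -620.6] bgr [152  49 106]
top z 69 px 348 245 shaker [-153.9 -301.8] bgr [ 76 154  40]
side z 68 px 353 224 shaker [ -25.7 -320.2] bgr [ 38  41 140]
side z 68 px 382 228 shaker [ -32.4 -405.4] bgr [124  64  39]
side z 68 px 423 232 shaker [ -36.4 -525. ] bgr [ 56 133 151]
side z 68 px 346 263 shaker [-153.7 -304.7] bgr [ 66 112  52]
side z 68 px 397 271 shaker [-167.1 -448.8] bgr [155 155 151]
side z 68 px 486 313 shaker [-273.4 -687.9] bgr [115 113  51]
side z 68 px 463 336 shaker [-342.8 -624. ] bgr [109  49  83]
t 8.9 shaker [  -1.  -178.4] z 252.7 | d in present axes [-0. -0. -0.] in final axes [-0. -0.  0.] rotvec [0.1 0.  0. ] F [-0.2 -0.4 -0.1] w 80.0 gf 0.0
```

Call:
play_rows(
  steps=[
    {"ax":0,"ay":0,"az":0,"dx":28,"dy":5,"dz":0,"claw":80},
    {"ax":0,"ay":0,"az":0,"dx":28,"dy":5,"dz":0,"claw":80},
    {"ax":0,"ay":0,"az":0,"dx":28,"dy":5,"dz":0,"claw":80},
    {"ax":0,"ay":0,"az":0,"dx":28,"dy":5,"dz":0,"claw":80},
    {"ax":0,"ay":0,"az":0,"dx":28.4,"dy":4.4,"dz":0,"claw":80},
    {"ax":0,"ay":0,"az":0,"dx":0,"dy":0,"dz":35,"claw":80},
    {"ax":0,"ay":0,"az":0,"dx":0,"dy":0,"dz":35,"claw":80},
    {"ax":0,"ay":0,"az":0,"dx":0,"dy":0,"dz":35,"claw":80},
    {"ax":0,"ay":0,"az":0,"dx":0,"dy":0,"dz":35,"claw":80},
    {"ax":0,"ay":0,"az":0,"dx":0,"dy":0,"dz":30,"claw":80},
    {"ax":0,"ay":0,"az":0,"dx":0,"dy":0,"dz":20,"claw":80},
    {"ax":0,"ay":0,"az":0,"dx":0,"dy":0,"dz":15,"claw":80},
    {"ax":0,"ay":0,"az":0,"dx":0,"dy":0,"dz":0,"claw":80},
    {"ax":0,"ay":0,"az":0,"dx":0,"dy":0,"dz":0,"claw":30},
    {"ax":0,"ay":0,"az":0,"dx":0,"dy":0,"dz":0,"claw":30},
    {"ax":0,"ay":0,"az":0,"dx":0,"dy":0,"dz":0,"claw":30},
    {"ax":0,"ay":0,"az":0,"dx":0,"dy":0,"dz":0,"claw":30},
    {"ax":0,"ay":0,"az":0,"dx":0,"dy":0,"dz":0,"claw":30},
  ],
)

```text
time_s: 10.7
tcp_pos: [0.5485, -0.1823, 0.0495]
ee_rot: [[0.119, -0.993, 0.001], [-0.993, -0.119, -0.0], [0.0, -0.001, -1.0]]
wrist_force: [-1.9, 0.9, 4.2]
gripper_width: 0.659
gripper_force: 30.0
```

```bash
python3 -c "
from h import *
go(0,179,210,0)"
```

```text
t 10.7 shaker [ -24.5 -319.2] z 49.5 | d in present axes [-498.2  -24.8 -160.6] in final axes [-498.2  -24.5 -160.5] rotvec [-0.1 -0.   0. ] F [-1.9  0.9  4.2] w 57.3 gf 30.0
```

Call:
play_rows(
  steps=[
    {"ax":0,"ay":0,"az":0,"dx":0,"dy":0,"dz":-30,"claw":30},
    {"ax":0,"ay":0,"az":0,"dx":0,"dy":0,"dz":-43,"claw":30},
    {"ax":0,"ay":0,"az":0,"dx":0,"dy":0,"dz":-43,"claw":30},
    {"ax":0,"ay":0,"az":0,"dx":0,"dy":0,"dz":-44,"claw":30},
    {"ax":0,"ay":0,"az":0,"dx":-38,"dy":-2.5,"dz":0,"claw":30},
    {"ax":0,"ay":0,"az":0,"dx":-38,"dy":-2.5,"dz":0,"claw":30},
    {"ax":0,"ay":0,"az":0,"dx":-38,"dy":-2.5,"dz":0,"claw":30},
    {"ax":0,"ay":0,"az":0,"dx":-38,"dy":-2.5,"dz":0,"claw":30},
    {"ax":0,"ay":0,"az":0,"dx":-38,"dy":-2.5,"dz":0,"claw":30},
    {"ax":0,"ay":0,"az":0,"dx":-38,"dy":-2.5,"dz":0,"claw":30},
    {"ax":0,"ay":0,"az":0,"dx":-38,"dy":-2.5,"dz":0,"claw":30},
    {"ax":0,"ay":0,"az":0,"dx":-38,"dy":-2.5,"dz":0,"claw":30},
    {"ax":0,"ay":0,"az":0,"dx":-38,"dy":-2.5,"dz":0,"claw":30},
    {"ax":0,"ay":0,"az":0,"dx":-38,"dy":-2,"dz":0,"claw":30},
    {"ax":0,"ay":0,"az":0,"dx":-38,"dy":0,"dz":0,"claw":30},
    {"ax":0,"ay":0,"az":0,"dx":-38,"dy":0,"dz":0,"claw":30},
    {"ax":0,"ay":0,"az":0,"dx":-38,"dy":0,"dz":0,"claw":30},
    {"ax":0,"ay":0,"az":0,"dx":-4,"dy":0,"dz":0,"claw":30},
    {"ax":0,"ay":0,"az":0,"dx":0,"dy":0,"dz":0,"claw":30},
  ],
)

```text
time_s: 12.6
tcp_pos: [0.5128, 0.3159, 0.2075]
ee_rot: [[0.12, -0.993, -0.002], [-0.993, -0.12, -0.001], [0.001, 0.002, -1.0]]
wrist_force: [0.1, -0.9, -2.5]
gripper_width: 0.659
gripper_force: 30.0
```

```bash
python3 -c "
from h import *
go(0,179,111.5,0);
for nm in('top','side'):
    c=capture(nm); P=cloud(c); S=sh(P); m=(abs(S[...,0])<50)&(S[...,1]>160)&(S[...,1]<235)&(abs(P[...,2]-.124)<.006); q=S[m&(S[...,1]>205)]; print(nm,'cheek x',np.percentile(q[:,0],[3,97]).round(1),'y',np.percentile(q[:,1],[3,50,97]).round(1))
    cv2.imwrite(f'pics/b_{nm}.png',c['frame'])
    H=cv2.cvtColor(c['frame'],cv2.COLOR_BGR2HSV); k=((H[...,0]<8)|(H[...,0]>172))&(H[...,1]>110)&(abs(S[...,0])<45)&(abs(S[...,1]-179)<45)&(P[...,2]>.14); print('red tin body in hand',k.sum(),S[k].min(0).round(1),S[k].max(0).round(1),P[k][:,2].min().round(3))
"
```

```text
t 12.6 shaker [ -0.9 179.7] z 207.5 | d in present axes [ 0.6 -1.1 96. ] in final axes [ 0.7 -0.9 96. ] rotvec [ 0.1 -0.   0.1] F [ 0.1 -0.9 -2.5] w 57.4 gf 30.0Traceback (most recent call last):
  File "<string>", line 5, in <module>
    c=capture(nm); P=cloud(c); S=sh(P); m=(abs(S[...,0])<50)&(S[...,1]>160)&(S[...,1]<235)&(abs(P[...,2]-.124)<.006); q=S[m&(S[...,1]>205)]; print(nm,'cheek x',np.percentile(q[:,0],[3,97]).round(1),'y',np.percentile(q[:,1],[3,50,97]).round(1))
                                                                                                                                                                ~~~~~~~~~~~~~^^^^^^^^^^^^^^^
    return _quantile_unchecked(
        a, q, axis, out, overwrite_input, method, keepdims, weights)
    return _ureduce(a,
                    func=_quantile_ureduce_func,
    ...<5 lines>...
                    overwrite_input=overwrite_input,
                    method=method)
    r = func(a, **kwargs)
    result = _quantile(arr,
                       quantiles=q,
    ...<2 lines>...
                       out=out,
                       weights=wgt)
    slices_having_nans = np.isnan(arr[-1, ...])
                                  ~~~^^^^^^^^^
IndexError: index -1 is out of bounds for axis 0 with size 0
```

Call:
play_rows(
  steps=[
    {"ax":0,"ay":0,"az":0,"dx":1.7,"dy":-1,"dz":0,"claw":30},
    {"ax":0,"ay":0,"az":0,"dx":0,"dy":0,"dz":20,"claw":30},
    {"ax":0,"ay":0,"az":0,"dx":0,"dy":0,"dz":20,"claw":30},
    {"ax":0,"ay":0,"az":0,"dx":0,"dy":0,"dz":15,"claw":30},
    {"ax":0,"ay":0,"az":0,"dx":0,"dy":0,"dz":10,"claw":30},
    {"ax":0,"ay":0,"az":0,"dx":0,"dy":0,"dz":8,"claw":30},
    {"ax":0,"ay":0,"az":0,"dx":0,"dy":0,"dz":6,"claw":30},
    {"ax":0,"ay":0,"az":0,"dx":0,"dy":0,"dz":5,"claw":30},
    {"ax":0,"ay":0,"az":0,"dx":0,"dy":0,"dz":4,"claw":30},
    {"ax":0,"ay":0,"az":0,"dx":0,"dy":0,"dz":3,"claw":30},
    {"ax":0,"ay":0,"az":0,"dx":0,"dy":0,"dz":3,"claw":30},
    {"ax":0,"ay":0,"az":0,"dx":0,"dy":0,"dz":0,"claw":30},
    {"ax":0,"ay":0,"az":0,"dx":0,"dy":0,"dz":0,"claw":30},
  ],
)

```text
time_s: 13.95
tcp_pos: [0.5149, 0.3137, 0.1147]
ee_rot: [[0.119, -0.993, 0.0], [-0.993, -0.119, 0.0], [-0.0, -0.0, -1.0]]
wrist_force: [-0.6, 0.9, -2.4]
gripper_width: 0.656
gripper_force: 30.0
```

```bash
python3 -c "
from h import *
go(0,178,111.5,0)"
```

```text
t 13.95 shaker [  0.9 177.2] z 114.7 | d in present axes [-0.8  0.9  3.2] in final axes [-0.8  0.9  3.2] rotvec [-0.  0.  0.] F [-0.6  0.9 -2.4] w 57.1 gf 30.0
```

Call:
play_rows(
  steps=[
    {"ax":0,"ay":0,"az":0,"dx":0,"dy":0,"dz":2,"claw":30},
    {"ax":0,"ay":0,"az":0,"dx":0,"dy":0,"dz":1,"claw":30},
    {"ax":0,"ay":0,"az":0,"dx":0,"dy":0,"dz":0,"claw":30},
    {"ax":0,"ay":0,"az":0,"dx":0,"dy":0,"dz":0,"claw":72},
    {"ax":0,"ay":0,"az":0,"dx":0,"dy":0,"dz":0,"claw":72},
    {"ax":0,"ay":0,"az":0,"dx":0,"dy":0,"dz":0,"claw":72},
    {"ax":0,"ay":0,"az":0,"dx":0,"dy":0,"dz":-10,"claw":72},
    {"ax":0,"ay":0,"az":0,"dx":0,"dy":0,"dz":-25,"claw":80},
    {"ax":0,"ay":0,"az":0,"dx":0,"dy":0,"dz":-30,"claw":80},
    {"ax":0,"ay":0,"az":0,"dx":0,"dy":0,"dz":-35,"claw":80},
    {"ax":0,"ay":0,"az":0,"dx":40,"dy":0,"dz":0,"claw":80},
    {"ax":0,"ay":0,"az":0,"dx":40,"dy":0,"dz":0,"claw":80},
    {"ax":0,"ay":0,"az":0,"dx":40,"dy":0,"dz":0,"claw":80},
    {"ax":0,"ay":0,"az":0,"dx":40,"dy":0,"dz":0,"claw":80},
    {"ax":0,"ay":0,"az":0,"dx":40,"dy":0,"dz":0,"claw":80},
    {"ax":0,"ay":0,"az":0,"dx":40,"dy":0,"dz":0,"claw":80},
    {"ax":0,"ay":0,"az":0,"dx":40,"dy":0,"dz":0,"claw":80},
    {"ax":0,"ay":0,"az":0,"dx":40,"dy":0,"dz":0,"claw":80},
    {"ax":0,"ay":0,"az":0,"dx":40,"dy":0,"dz":0,"claw":80},
    {"ax":0,"ay":0,"az":0,"dx":0,"dy":0,"dz":0,"claw":80},
  ],
)

```text
time_s: 15.95
tcp_pos: [0.5577, -0.0477, 0.2125]
ee_rot: [[0.113, -0.994, 0.001], [-0.994, -0.113, -0.001], [0.001, -0.001, -1.0]]
wrist_force: [-0.1, 0.9, -0.8]
gripper_width: 0.915
gripper_force: 0.0
```

```bash
python3 -c "
from h import *
look('c');go(-32,-404,47,0)"
```

```text
top z 69 px 383 183 shaker [ -35.8 -522.4] bgr [ 33 183 207]
top z 69 px 353 200 shaker [ -32.5 -403.1] bgr [176  85  33]
top z 69 px 462 214 shaker [-273.3 -684.4] bgr [157 155   7]
top z 68 px 386 226 shaker [-167.2 -446.3] bgr [217 219 204]
top z 68 px 460 241 shaker [-344. -621.] bgr [153  49 106]
top z 69 px 348 245 shaker [-152.8 -301.7] bgr [ 76 154  40]
top z 130 px 196 281 shaker [  1.  177.5] bgr [ 22  26 138]
side z 67 px 382 228 shaker [ -31.9 -405.1] bgr [124  64  39]
side z 68 px 423 232 shaker [ -36.6 -525.3] bgr [ 56 132 151]
side z 68 px 346 263 shaker [-154.1 -304.8] bgr [ 68 114  54]
side z 68 px 397 271 shaker [-167.4 -449. ] bgr [155 155 151]
side z 68 px 486 313 shaker [-273.3 -687.7] bgr [114 113  49]
side z 68 px 463 336 shaker [-343.  -623.9] bgr [109  48  83]
t 16.05 shaker [   0.8 -183.7] z 212.2 | d in present axes [220.4  32.6 165.2] in final axes [220.3  32.8 165.2] rotvec [-0.1  0.  -0.1] F [-0.6  0.   0.9] w 80.1 gf 0.0
```

Call:
play_rows(
  steps=[
    {"ax":0,"ay":0,"az":0,"dx":36.7,"dy":5.4,"dz":0,"claw":80},
    {"ax":0,"ay":0,"az":0,"dx":36.7,"dy":5.4,"dz":0,"claw":80},
    {"ax":0,"ay":0,"az":0,"dx":36.7,"dy":5.4,"dz":0,"claw":80},
    {"ax":0,"ay":0,"az":0,"dx":36.7,"dy":5.4,"dz":0,"claw":80},
    {"ax":0,"ay":0,"az":0,"dx":36.7,"dy":5.4,"dz":0,"claw":80},
    {"ax":0,"ay":0,"az":0,"dx":36.7,"dy":5.4,"dz":0,"claw":80},
    {"ax":0,"ay":0,"az":0,"dx":0,"dy":0,"dz":35,"claw":80},
    {"ax":0,"ay":0,"az":0,"dx":0,"dy":0,"dz":35,"claw":80},
    {"ax":0,"ay":0,"az":0,"dx":0,"dy":0,"dz":35,"claw":80},
    {"ax":0,"ay":0,"az":0,"dx":0,"dy":0,"dz":30,"claw":80},
    {"ax":0,"ay":0,"az":0,"dx":0,"dy":0,"dz":18,"claw":80},
    {"ax":0,"ay":0,"az":0,"dx":0,"dy":0,"dz":12,"claw":80},
    {"ax":0,"ay":0,"az":0,"dx":0,"dy":0,"dz":0,"claw":80},
    {"ax":0,"ay":0,"az":0,"dx":0,"dy":0,"dz":0,"claw":30},
    {"ax":0,"ay":0,"az":0,"dx":0,"dy":0,"dz":0,"claw":30},
    {"ax":0,"ay":0,"az":0,"dx":0,"dy":0,"dz":0,"claw":30},
    {"ax":0,"ay":0,"az":0,"dx":0,"dy":0,"dz":0,"claw":30},
    {"ax":0,"ay":0,"az":0,"dx":0,"dy":0,"dz":0,"claw":30},
  ],
)

```text
time_s: 17.85
tcp_pos: [0.5516, -0.2665, 0.0476]
ee_rot: [[0.119, -0.993, 0.001], [-0.993, -0.119, -0.0], [0.001, -0.001, -1.0]]
wrist_force: [-0.5, 0.7, 4.1]
gripper_width: 0.661
gripper_force: 30.0
```

```bash
python3 -c "
from h import *
go(1,118,207,0)"
```

```text
t 17.85 shaker [ -31.3 -403.2] z 47.6 | d in present axes [-521.1  -32.6 -159.7] in final axes [-521.2  -32.3 -159.4] rotvec [-0.1 -0.   0. ] F [-0.5  0.7  4.1] w 57.5 gf 30.0
```

Call:
play_rows(
  steps=[
    {"ax":0,"ay":0,"az":0,"dx":0,"dy":0,"dz":-30,"claw":30},
    {"ax":0,"ay":0,"az":0,"dx":0,"dy":0,"dz":-43,"claw":30},
    {"ax":0,"ay":0,"az":0,"dx":0,"dy":0,"dz":-43,"claw":30},
    {"ax":0,"ay":0,"az":0,"dx":0,"dy":0,"dz":-44,"claw":30},
    {"ax":0,"ay":0,"az":0,"dx":-37.2,"dy":-2.3,"dz":0,"claw":30},
    {"ax":0,"ay":0,"az":0,"dx":-37.2,"dy":-2.3,"dz":0,"claw":30},
    {"ax":0,"ay":0,"az":0,"dx":-37.2,"dy":-2.3,"dz":0,"claw":30},
    {"ax":0,"ay":0,"az":0,"dx":-37.2,"dy":-2.3,"dz":0,"claw":30},
    {"ax":0,"ay":0,"az":0,"dx":-37.2,"dy":-2.3,"dz":0,"claw":30},
    {"ax":0,"ay":0,"az":0,"dx":-37.2,"dy":-2.3,"dz":0,"claw":30},
    {"ax":0,"ay":0,"az":0,"dx":-37.2,"dy":-2.3,"dz":0,"claw":30},
    {"ax":0,"ay":0,"az":0,"dx":-37.2,"dy":-2.3,"dz":0,"claw":30},
    {"ax":0,"ay":0,"az":0,"dx":-37.2,"dy":-2.3,"dz":0,"claw":30},
    {"ax":0,"ay":0,"az":0,"dx":-37.2,"dy":-2.3,"dz":0,"claw":30},
    {"ax":0,"ay":0,"az":0,"dx":-37.2,"dy":-2.3,"dz":0,"claw":30},
    {"ax":0,"ay":0,"az":0,"dx":-37.2,"dy":-2.3,"dz":0,"claw":30},
    {"ax":0,"ay":0,"az":0,"dx":-37.2,"dy":-2.3,"dz":0,"claw":30},
    {"ax":0,"ay":0,"az":0,"dx":-37.2,"dy":-2.3,"dz":0,"claw":30},
    {"ax":0,"ay":0,"az":0,"dx":0,"dy":0,"dz":0,"claw":30},
    {"ax":0,"ay":0,"az":0,"dx":0,"dy":0,"dz":0,"claw":30},
  ],
)

```text
time_s: 19.85
tcp_pos: [0.5208, 0.2549, 0.2054]
ee_rot: [[0.12, -0.993, -0.002], [-0.993, -0.12, -0.001], [0.001, 0.002, -1.0]]
wrist_force: [-0.4, -0.5, -3.0]
gripper_width: 0.66
gripper_force: 30.0
```

```bash
python3 -c "
from h import *
go(1,118,110,0)"
```

```text
t 19.85 shaker [ -0.3 118.2] z 205.4 | d in present axes [ 0.1 -1.5 95.4] in final axes [ 0.2 -1.3 95.4] rotvec [ 0.1 -0.1  0.1] F [-0.4 -0.5 -3. ] w 57.4 gf 30.0
```

Call:
play_rows(
  steps=[
    {"ax":0,"ay":0,"az":0,"dx":0,"dy":-1,"dz":20,"claw":30},
    {"ax":0,"ay":0,"az":0,"dx":0,"dy":0,"dz":20,"claw":30},
    {"ax":0,"ay":0,"az":0,"dx":0,"dy":0,"dz":15,"claw":30},
    {"ax":0,"ay":0,"az":0,"dx":0,"dy":0,"dz":12,"claw":30},
    {"ax":0,"ay":0,"az":0,"dx":0,"dy":0,"dz":9,"claw":30},
    {"ax":0,"ay":0,"az":0,"dx":0,"dy":0,"dz":7,"claw":30},
    {"ax":0,"ay":0,"az":0,"dx":0,"dy":0,"dz":5,"claw":30},
    {"ax":0,"ay":0,"az":0,"dx":0,"dy":0,"dz":4,"claw":30},
    {"ax":0,"ay":0,"az":0,"dx":0,"dy":0,"dz":3,"claw":30},
    {"ax":0,"ay":0,"az":0,"dx":0,"dy":0,"dz":0,"claw":30},
    {"ax":0,"ay":0,"az":0,"dx":0,"dy":0,"dz":0,"claw":30},
  ],
)

```text
time_s: 20.95
tcp_pos: [0.5228, 0.2549, 0.1118]
ee_rot: [[0.119, -0.993, 0.001], [-0.993, -0.119, 0.0], [-0.0, -0.001, -1.0]]
wrist_force: [-0.3, -0.4, -3.1]
gripper_width: 0.661
gripper_force: 30.0
```

```bash
python3 -c "
from h import *
go(1,118,109.6,0)"
```

```text
t 20.95 shaker [  1.8 117.9] z 111.8 | d in present axes [-0.1  0.8  2.2] in final axes [-0.1  0.8  2.2] rotvec [-0.  0.  0.] F [-0.3 -0.4 -3.1] w 57.5 gf 30.0
```

Next: the final 2 mm, release, lift, and travel towards the yellow tin.

Call:
play_rows(
  steps=[
    {"ax":0,"ay":0,"az":0,"dx":0,"dy":0.5,"dz":2,"claw":30},
    {"ax":0,"ay":0,"az":0,"dx":0,"dy":0,"dz":0,"claw":30},
    {"ax":0,"ay":0,"az":0,"dx":0,"dy":0,"dz":0,"claw":72},
    {"ax":0,"ay":0,"az":0,"dx":0,"dy":0,"dz":0,"claw":72},
    {"ax":0,"ay":0,"az":0,"dx":0,"dy":0,"dz":0,"claw":72},
    {"ax":0,"ay":0,"az":0,"dx":0,"dy":0,"dz":-10,"claw":72},
    {"ax":0,"ay":0,"az":0,"dx":0,"dy":0,"dz":-25,"claw":80},
    {"ax":0,"ay":0,"az":0,"dx":0,"dy":0,"dz":-30,"claw":80},
    {"ax":0,"ay":0,"az":0,"dx":0,"dy":0,"dz":-35,"claw":80},
    {"ax":0,"ay":0,"az":0,"dx":40,"dy":0,"dz":0,"claw":80},
    {"ax":0,"ay":0,"az":0,"dx":40,"dy":0,"dz":0,"claw":80},
    {"ax":0,"ay":0,"az":0,"dx":40,"dy":0,"dz":0,"claw":80},
    {"ax":0,"ay":0,"az":0,"dx":40,"dy":0,"dz":0,"claw":80},
    {"ax":0,"ay":0,"az":0,"dx":40,"dy":0,"dz":0,"claw":80},
    {"ax":0,"ay":0,"az":0,"dx":40,"dy":0,"dz":0,"claw":80},
    {"ax":0,"ay":0,"az":0,"dx":40,"dy":0,"dz":0,"claw":80},
    {"ax":0,"ay":0,"az":0,"dx":40,"dy":0,"dz":0,"claw":80},
    {"ax":0,"ay":0,"az":0,"dx":40,"dy":0,"dz":0,"claw":80},
    {"ax":0,"ay":0,"az":0,"dx":0,"dy":0,"dz":0,"claw":80},
    {"ax":0,"ay":0,"az":0,"dx":0,"dy":0,"dz":0,"claw":80},
  ],
)

```text
time_s: 22.95
tcp_pos: [0.5648, -0.1038, 0.2102]
ee_rot: [[0.116, -0.993, 0.001], [-0.993, -0.116, 0.0], [0.0, -0.001, -1.0]]
wrist_force: [0.4, -0.0, -0.2]
gripper_width: 0.918
gripper_force: 0.0
```

```bash
python3 -c "
from h import *
look('d');go(-36,-523.5,47,0)"
```

```text
top z 68 px 383 183 shaker [ -36.5 -522.2] bgr [ 32 183 207]
top z 69 px 463 214 shaker [-273.7 -685.7] bgr [157 155   7]
top z 69 px 375 232 shaker [-162.8 -402.5] bgr [216 218 202]
top z 68 px 460 241 shaker [-343.4 -621. ] bgr [153  50 106]
top z 69 px 348 245 shaker [-153.2 -301.4] bgr [ 77 154  40]
side z 68 px 423 232 shaker [ -36.4 -525.3] bgr [ 56 133 151]
side z 68 px 345 263 shaker [-153.6 -304.2] bgr [ 67 113  53]
side z 68 px 381 269 shaker [-162.6 -405.3] bgr [156 156 152]
side z 68 px 486 313 shaker [-273.6 -687.3] bgr [115 113  49]
side z 68 px 463 336 shaker [-342.7 -623.9] bgr [108  47  81]
t 23.05 shaker [   1.2 -241.8] z 210.1 | d in present axes [281.7  37.4 163. ] in final axes [281.7  37.2 163.1] rotvec [-0.  0.  0.] F [-0.6  0.2 -0. ] w 80.0 gf 0.0
```

Call:
play_rows(
  steps=[
    {"ax":0,"ay":0,"az":0,"dx":35.2,"dy":4.7,"dz":0,"claw":80},
    {"ax":0,"ay":0,"az":0,"dx":35.2,"dy":4.7,"dz":0,"claw":80},
    {"ax":0,"ay":0,"az":0,"dx":35.2,"dy":4.7,"dz":0,"claw":80},
    {"ax":0,"ay":0,"az":0,"dx":35.2,"dy":4.7,"dz":0,"claw":80},
    {"ax":0,"ay":0,"az":0,"dx":35.2,"dy":4.7,"dz":0,"claw":80},
    {"ax":0,"ay":0,"az":0,"dx":35.2,"dy":4.7,"dz":0,"claw":80},
    {"ax":0,"ay":0,"az":0,"dx":35.2,"dy":4.7,"dz":0,"claw":80},
    {"ax":0,"ay":0,"az":0,"dx":35.2,"dy":4.7,"dz":0,"claw":80},
    {"ax":0,"ay":0,"az":0,"dx":0,"dy":0,"dz":35,"claw":80},
    {"ax":0,"ay":0,"az":0,"dx":0,"dy":0,"dz":35,"claw":80},
    {"ax":0,"ay":0,"az":0,"dx":0,"dy":0,"dz":35,"claw":80},
    {"ax":0,"ay":0,"az":0,"dx":0,"dy":0,"dz":30,"claw":80},
    {"ax":0,"ay":0,"az":0,"dx":0,"dy":0,"dz":17,"claw":80},
    {"ax":0,"ay":0,"az":0,"dx":0,"dy":0,"dz":11,"claw":80},
    {"ax":0,"ay":0,"az":0,"dx":0,"dy":0,"dz":0,"claw":80},
    {"ax":0,"ay":0,"az":0,"dx":0,"dy":0,"dz":0,"claw":30},
    {"ax":0,"ay":0,"az":0,"dx":0,"dy":0,"dz":0,"claw":30},
    {"ax":0,"ay":0,"az":0,"dx":0,"dy":0,"dz":0,"claw":30},
    {"ax":0,"ay":0,"az":0,"dx":0,"dy":0,"dz":0,"claw":30},
    {"ax":0,"ay":0,"az":0,"dx":0,"dy":0,"dz":0,"claw":30},
  ],
)

```text
time_s: 25.05
tcp_pos: [0.5613, -0.3871, 0.0477]
ee_rot: [[0.119, -0.993, 0.002], [-0.993, -0.119, -0.001], [0.001, -0.002, -1.0]]
wrist_force: [0.1, 0.9, 3.1]
gripper_width: 0.658
gripper_force: 30.0
```

```bash
python3 -c "
from h import *
go(1.5,58.6,207,0)"
```

```text
t 25.05 shaker [ -36.  -524.1] z 47.7 | d in present axes [-582.6  -37.8 -159.8] in final axes [-582.7  -37.5 -159.3] rotvec [-0.1 -0.1  0. ] F [0.1 0.9 3.1] w 57.2 gf 30.0
```

Call:
play_rows(
  steps=[
    {"ax":0,"ay":0,"az":0,"dx":0,"dy":0,"dz":-30,"claw":30},
    {"ax":0,"ay":0,"az":0,"dx":0,"dy":0,"dz":-43,"claw":30},
    {"ax":0,"ay":0,"az":0,"dx":0,"dy":0,"dz":-43,"claw":30},
    {"ax":0,"ay":0,"az":0,"dx":0,"dy":0,"dz":-44,"claw":30},
    {"ax":0,"ay":0,"az":0,"dx":-38.8,"dy":-2.5,"dz":0,"claw":30},
    {"ax":0,"ay":0,"az":0,"dx":-38.8,"dy":-2.5,"dz":0,"claw":30},
    {"ax":0,"ay":0,"az":0,"dx":-38.8,"dy":-2.5,"dz":0,"claw":30},
    {"ax":0,"ay":0,"az":0,"dx":-38.8,"dy":-2.5,"dz":0,"claw":30},
    {"ax":0,"ay":0,"az":0,"dx":-38.8,"dy":-2.5,"dz":0,"claw":30},
    {"ax":0,"ay":0,"az":0,"dx":-38.8,"dy":-2.5,"dz":0,"claw":30},
    {"ax":0,"ay":0,"az":0,"dx":-38.8,"dy":-2.5,"dz":0,"claw":30},
    {"ax":0,"ay":0,"az":0,"dx":-38.8,"dy":-2.5,"dz":0,"claw":30},
    {"ax":0,"ay":0,"az":0,"dx":-38.8,"dy":-2.5,"dz":0,"claw":30},
    {"ax":0,"ay":0,"az":0,"dx":-38.8,"dy":-2.5,"dz":0,"claw":30},
    {"ax":0,"ay":0,"az":0,"dx":-38.8,"dy":-2.5,"dz":0,"claw":30},
    {"ax":0,"ay":0,"az":0,"dx":-38.8,"dy":-2.5,"dz":0,"claw":30},
    {"ax":0,"ay":0,"az":0,"dx":-38.8,"dy":-2.5,"dz":0,"claw":30},
    {"ax":0,"ay":0,"az":0,"dx":-38.8,"dy":-2.5,"dz":0,"claw":30},
    {"ax":0,"ay":0,"az":0,"dx":-38.8,"dy":-2.5,"dz":0,"claw":30},
    {"ax":0,"ay":0,"az":0,"dx":0,"dy":0,"dz":0,"claw":30},
  ],
)

```text
time_s: 27.05
tcp_pos: [0.5287, 0.1993, 0.2058]
ee_rot: [[0.123, -0.992, -0.0], [-0.992, -0.123, 0.001], [-0.001, 0.0, -1.0]]
wrist_force: [-0.1, 0.1, -1.7]
gripper_width: 0.661
gripper_force: 30.0
```

```bash
python3 -c "
from h import *
go(1,58.6,109.7,0)"
```

```text
t 27.05 shaker [ 1. 62.] z 205.8 | d in present axes [ 3.4 -0.  96.1] in final axes [ 3.4 -0.  96.1] rotvec [0.  0.  0.3] F [-0.1  0.1 -1.7] w 57.5 gf 30.0
```

Call:
play_rows(
  steps=[
    {"ax":0,"ay":0,"az":0,"dx":0,"dy":0,"dz":0,"claw":30},
    {"ax":0,"ay":0,"az":0,"dx":0,"dy":0,"dz":0,"claw":30},
    {"ax":0,"ay":0,"az":0,"dx":0,"dy":0,"dz":20,"claw":30},
    {"ax":0,"ay":0,"az":0,"dx":0,"dy":0,"dz":0,"claw":30},
  ],
)

```text
time_s: 27.45
tcp_pos: [0.5274, 0.1933, 0.1841]
ee_rot: [[0.116, -0.993, -0.006], [-0.993, -0.116, -0.003], [0.002, 0.006, -1.0]]
wrist_force: [-0.7, -0.9, -2.6]
gripper_width: 0.659
gripper_force: 30.0
```

```bash
python3 -c "
from h import *
go(1.5,58.6,109.7,0)"
```

```text
t 27.45 shaker [-1.  56.2] z 184.1 | d in present axes [-2.5 -2.9 74.4] in final axes [-2.4 -2.5 74.4] rotvec [ 0.3 -0.1 -0.2] F [-0.7 -0.9 -2.6] w 57.4 gf 30.0
```

Call:
play_rows(
  steps=[
    {"ax":0,"ay":0,"az":0,"dx":-0.5,"dy":-1,"dz":20,"claw":30},
    {"ax":0,"ay":0,"az":0,"dx":0,"dy":0,"dz":15,"claw":30},
    {"ax":0,"ay":0,"az":0,"dx":0,"dy":0,"dz":12,"claw":30},
    {"ax":0,"ay":0,"az":0,"dx":0,"dy":0,"dz":9,"claw":30},
    {"ax":0,"ay":0,"az":0,"dx":0,"dy":0,"dz":7,"claw":30},
    {"ax":0,"ay":0,"az":0,"dx":0,"dy":0,"dz":5,"claw":30},
    {"ax":0,"ay":0,"az":0,"dx":0,"dy":0,"dz":4,"claw":30},
    {"ax":0,"ay":0,"az":0,"dx":0,"dy":0,"dz":0,"claw":30},
    {"ax":0,"ay":0,"az":0,"dx":0,"dy":0,"dz":0,"claw":30},
  ],
)

```text
time_s: 28.35
tcp_pos: [0.5302, 0.1962, 0.1148]
ee_rot: [[0.119, -0.993, 0.0], [-0.993, -0.119, 0.0], [-0.0, -0.0, -1.0]]
wrist_force: [0.1, -0.8, -2.6]
gripper_width: 0.657
gripper_force: 30.0
```

```bash
python3 -c "
from h import *
go(1.5,58.6,109.7,0)"
```

```text
t 28.35 shaker [ 2.2 58.7] z 114.8 | d in present axes [0.1 0.7 5.1] in final axes [0.1 0.7 5.1] rotvec [-0.  0.  0.] F [ 0.1 -0.8 -2.6] w 57.2 gf 30.0
```

Call:
play_rows(
  steps=[
    {"ax":0,"ay":0,"az":0,"dx":0,"dy":0.7,"dz":3.5,"claw":30},
    {"ax":0,"ay":0,"az":0,"dx":0,"dy":0,"dz":1.5,"claw":30},
    {"ax":0,"ay":0,"az":0,"dx":0,"dy":0,"dz":0,"claw":30},
    {"ax":0,"ay":0,"az":0,"dx":0,"dy":0,"dz":0,"claw":72},
    {"ax":0,"ay":0,"az":0,"dx":0,"dy":0,"dz":0,"claw":72},
    {"ax":0,"ay":0,"az":0,"dx":0,"dy":0,"dz":0,"claw":72},
    {"ax":0,"ay":0,"az":0,"dx":0,"dy":0,"dz":-10,"claw":72},
    {"ax":0,"ay":0,"az":0,"dx":0,"dy":0,"dz":-25,"claw":80},
    {"ax":0,"ay":0,"az":0,"dx":0,"dy":0,"dz":-30,"claw":80},
    {"ax":0,"ay":0,"az":0,"dx":0,"dy":0,"dz":-35,"claw":80},
    {"ax":0,"ay":0,"az":0,"dx":38,"dy":13,"dz":0,"claw":80},
    {"ax":0,"ay":0,"az":0,"dx":38,"dy":13,"dz":0,"claw":80},
    {"ax":0,"ay":0,"az":0,"dx":38,"dy":13,"dz":0,"claw":80},
    {"ax":0,"ay":0,"az":0,"dx":38,"dy":13,"dz":0,"claw":80},
    {"ax":0,"ay":0,"az":0,"dx":38,"dy":13,"dz":0,"claw":80},
    {"ax":0,"ay":0,"az":0,"dx":38,"dy":13,"dz":0,"claw":80},
    {"ax":0,"ay":0,"az":0,"dx":38,"dy":13,"dz":0,"claw":80},
    {"ax":0,"ay":0,"az":0,"dx":38,"dy":13,"dz":0,"claw":80},
    {"ax":0,"ay":0,"az":0,"dx":38,"dy":13,"dz":0,"claw":80},
    {"ax":0,"ay":0,"az":0,"dx":0,"dy":0,"dz":0,"claw":80},
  ],
)

```text
time_s: 30.35
tcp_pos: [0.4526, -0.1607, 0.2104]
ee_rot: [[0.113, -0.994, 0.001], [-0.994, -0.113, -0.001], [0.001, -0.001, -1.0]]
wrist_force: [0.6, 0.3, 0.1]
gripper_width: 0.917
gripper_force: 0.0
```

```bash
python3 -c "
from h import *
look('e');go(-162.7,-404,47,0)"
```

```text
top z 69 px 462 214 shaker [-273.7 -684.4] bgr [159 157   8]
top z 69 px 375 232 shaker [-162.9 -403.2] bgr [218 219 205]
top z 68 px 460 241 shaker [-343.4 -621.6] bgr [154  50 107]
top z 130 px 197 281 shaker [  0.9 177.3] bgr [ 40  45 201]
side z 68 px 346 263 shaker [-154.4 -304.5] bgr [ 68 114  54]
side z 68 px 381 269 shaker [-162.9 -405.4] bgr [157 157 153]
side z 68 px 486 313 shaker [-273.2 -687.4] bgr [115 114  50]
side z 68 px 463 336 shaker [-342.8 -624. ] bgr [110  49  84]
side z 129 px 203 195 shaker [  0.6 117.3] bgr [131  66  33]
t 30.45 shaker [-115.8 -284.1] z 210.3 | d in present axes [119.9  46.8 163.2] in final axes [119.9  46.9 163.3] rotvec [-0.1 -0.  -0.1] F [ 0.2  0.1 -0.1] w 80.0 gf 0.0
```

Call:
play_rows(
  steps=[
    {"ax":0,"ay":0,"az":0,"dx":30,"dy":11.7,"dz":0,"claw":80},
    {"ax":0,"ay":0,"az":0,"dx":30,"dy":11.7,"dz":0,"claw":80},
    {"ax":0,"ay":0,"az":0,"dx":30,"dy":11.7,"dz":0,"claw":80},
    {"ax":0,"ay":0,"az":0,"dx":30,"dy":11.7,"dz":0,"claw":80},
    {"ax":0,"ay":0,"az":0,"dx":0,"dy":0,"dz":35,"claw":80},
    {"ax":0,"ay":0,"az":0,"dx":0,"dy":0,"dz":35,"claw":80},
    {"ax":0,"ay":0,"az":0,"dx":0,"dy":0,"dz":35,"claw":80},
    {"ax":0,"ay":0,"az":0,"dx":0,"dy":0,"dz":30,"claw":80},
    {"ax":0,"ay":0,"az":0,"dx":0,"dy":0,"dz":17,"claw":80},
    {"ax":0,"ay":0,"az":0,"dx":0,"dy":0,"dz":11,"claw":80},
    {"ax":0,"ay":0,"az":0,"dx":0,"dy":0,"dz":0,"claw":80},
    {"ax":0,"ay":0,"az":0,"dx":0,"dy":0,"dz":0,"claw":30},
    {"ax":0,"ay":0,"az":0,"dx":0,"dy":0,"dz":0,"claw":30},
    {"ax":0,"ay":0,"az":0,"dx":0,"dy":0,"dz":0,"claw":30},
    {"ax":0,"ay":0,"az":0,"dx":0,"dy":0,"dz":0,"claw":30},
    {"ax":0,"ay":0,"az":0,"dx":0,"dy":0,"dz":0,"claw":30},
  ],
)

```text
time_s: 32.05
tcp_pos: [0.4218, -0.2823, 0.0474]
ee_rot: [[0.118, -0.993, 0.001], [-0.993, -0.118, -0.0], [0.001, -0.001, -1.0]]
wrist_force: [-0.9, 2.0, 4.9]
gripper_width: 0.659
gripper_force: 30.0
```

```bash
python3 -c "
from h import *
go(1.5,-0.6,207,0)"
```

```text
t 32.05 shaker [-162.1 -403.6] z 47.4 | d in present axes [-402.8 -163.8 -159.6] in final axes [-403.  -163.6 -159.6] rotvec [-0.1 -0.   0. ] F [-0.9  2.   4.9] w 57.3 gf 30.0
```

Call:
play_rows(
  steps=[
    {"ax":0,"ay":0,"az":0,"dx":0,"dy":0,"dz":-30,"claw":30},
    {"ax":0,"ay":0,"az":0,"dx":0,"dy":0,"dz":-43,"claw":30},
    {"ax":0,"ay":0,"az":0,"dx":0,"dy":0,"dz":-43,"claw":30},
    {"ax":0,"ay":0,"az":0,"dx":0,"dy":0,"dz":-44,"claw":30},
    {"ax":0,"ay":0,"az":0,"dx":-36,"dy":-14,"dz":0,"claw":30},
    {"ax":0,"ay":0,"az":0,"dx":-36,"dy":-15,"dz":0,"claw":30},
    {"ax":0,"ay":0,"az":0,"dx":-36,"dy":-15,"dz":0,"claw":30},
    {"ax":0,"ay":0,"az":0,"dx":-36,"dy":-15,"dz":0,"claw":30},
    {"ax":0,"ay":0,"az":0,"dx":-36,"dy":-15,"dz":0,"claw":30},
    {"ax":0,"ay":0,"az":0,"dx":-36,"dy":-15,"dz":0,"claw":30},
    {"ax":0,"ay":0,"az":0,"dx":-36,"dy":-15,"dz":0,"claw":30},
    {"ax":0,"ay":0,"az":0,"dx":-36,"dy":-15,"dz":0,"claw":30},
    {"ax":0,"ay":0,"az":0,"dx":-36,"dy":-15,"dz":0,"claw":30},
    {"ax":0,"ay":0,"az":0,"dx":-36,"dy":-15,"dz":0,"claw":30},
    {"ax":0,"ay":0,"az":0,"dx":-26,"dy":-10,"dz":0,"claw":30},
    {"ax":0,"ay":0,"az":0,"dx":-17,"dy":-5,"dz":0,"claw":30},
    {"ax":0,"ay":0,"az":0,"dx":0,"dy":0,"dz":0,"claw":30},
    {"ax":0,"ay":0,"az":0,"dx":0,"dy":0,"dz":0,"claw":30},
    {"ax":0,"ay":0,"az":0,"dx":0,"dy":0,"dz":0,"claw":30},
  ],
)

```text
time_s: 33.95
tcp_pos: [0.536, 0.1363, 0.2064]
ee_rot: [[0.117, -0.993, -0.001], [-0.993, -0.117, -0.0], [0.0, 0.001, -1.0]]
wrist_force: [-0.1, -0.3, -1.4]
gripper_width: 0.658
gripper_force: 30.0
```

```bash
python3 -c "
from h import *
go(1.5,-0.6,109.4,0)"
```

```text
t 33.95 shaker [ 0.8 -1.4] z 206.4 | d in present axes [-0.8 -0.7 97. ] in final axes [-0.8 -0.7 97. ] rotvec [ 0.  -0.  -0.1] F [-0.1 -0.3 -1.4] w 57.3 gf 30.0
```

Call:
play_rows(
  steps=[
    {"ax":0,"ay":0,"az":0,"dx":-0.5,"dy":-0.5,"dz":20,"claw":30},
    {"ax":0,"ay":0,"az":0,"dx":0,"dy":0,"dz":20,"claw":30},
    {"ax":0,"ay":0,"az":0,"dx":0,"dy":0,"dz":15,"claw":30},
    {"ax":0,"ay":0,"az":0,"dx":0,"dy":0,"dz":12,"claw":30},
    {"ax":0,"ay":0,"az":0,"dx":0,"dy":0,"dz":9,"claw":30},
    {"ax":0,"ay":0,"az":0,"dx":0,"dy":0,"dz":7,"claw":30},
    {"ax":0,"ay":0,"az":0,"dx":0,"dy":0,"dz":5,"claw":30},
    {"ax":0,"ay":0,"az":0,"dx":0,"dy":0,"dz":4,"claw":30},
    {"ax":0,"ay":0,"az":0,"dx":0,"dy":0,"dz":2,"claw":30},
    {"ax":0,"ay":0,"az":0,"dx":0,"dy":0,"dz":0,"claw":30},
    {"ax":0,"ay":0,"az":0,"dx":0,"dy":0,"dz":0,"claw":30},
  ],
)

```text
time_s: 35.05
tcp_pos: [0.5372, 0.1381, 0.1129]
ee_rot: [[0.119, -0.993, 0.001], [-0.993, -0.119, 0.0], [-0.0, -0.001, -1.0]]
wrist_force: [-0.3, 0.5, -1.7]
gripper_width: 0.66
gripper_force: 30.0
```

```bash
python3 -c "
from h import *
go(1.5,-0.6,109.4,0)"
```

```text
t 35.05 shaker [2.2 0.3] z 112.9 | d in present axes [0.9 0.7 3.5] in final axes [0.9 0.7 3.5] rotvec [-0.  0.  0.] F [-0.3  0.5 -1.7] w 57.5 gf 30.0
```

Call:
play_rows(
  steps=[
    {"ax":0,"ay":0,"az":0,"dx":0,"dy":0.7,"dz":2.5,"claw":30},
    {"ax":0,"ay":0,"az":0,"dx":0,"dy":0,"dz":1,"claw":30},
    {"ax":0,"ay":0,"az":0,"dx":0,"dy":0,"dz":0,"claw":30},
    {"ax":0,"ay":0,"az":0,"dx":0,"dy":0,"dz":0,"claw":72},
    {"ax":0,"ay":0,"az":0,"dx":0,"dy":0,"dz":0,"claw":72},
    {"ax":0,"ay":0,"az":0,"dx":0,"dy":0,"dz":0,"claw":72},
    {"ax":0,"ay":0,"az":0,"dx":0,"dy":0,"dz":-10,"claw":72},
    {"ax":0,"ay":0,"az":0,"dx":0,"dy":0,"dz":-25,"claw":80},
    {"ax":0,"ay":0,"az":0,"dx":0,"dy":0,"dz":-30,"claw":80},
    {"ax":0,"ay":0,"az":0,"dx":0,"dy":0,"dz":-35,"claw":80},
    {"ax":0,"ay":0,"az":0,"dx":35,"dy":15,"dz":0,"claw":80},
    {"ax":0,"ay":0,"az":0,"dx":35,"dy":15,"dz":0,"claw":80},
    {"ax":0,"ay":0,"az":0,"dx":35,"dy":15,"dz":0,"claw":80},
    {"ax":0,"ay":0,"az":0,"dx":35,"dy":15,"dz":0,"claw":80},
    {"ax":0,"ay":0,"az":0,"dx":25,"dy":15,"dz":0,"claw":80},
    {"ax":0,"ay":0,"az":0,"dx":0,"dy":0,"dz":0,"claw":80},
    {"ax":0,"ay":0,"az":0,"dx":0,"dy":0,"dz":0,"claw":80},
    {"ax":0,"ay":0,"az":0,"dx":0,"dy":0,"dz":0,"claw":80},
  ],
)

```text
time_s: 36.85
tcp_pos: [0.482, -0.0342, 0.2096]
ee_rot: [[0.119, -0.993, 0.001], [-0.993, -0.119, 0.0], [-0.0, -0.001, -1.0]]
wrist_force: [0.9, 0.4, -0.4]
gripper_width: 0.915
gripper_force: 0.0
```

```bash
python3 -c "
from h import *
look('f');go(-154,-303,47,0)"
```

```text
top z 68 px 462 214 shaker [-273.4 -684. ] bgr [157 155   7]
top z 68 px 460 241 shaker [-343.  -621.3] bgr [153  49 106]
top z 69 px 348 245 shaker [-152.6 -302.6] bgr [ 77 154  40]
top z 67 px 230 279 shaker [-37.   86.3] bgr [169 170 159]
side z 68 px 346 263 shaker [-153.8 -304.4] bgr [ 68 114  55]
side z 68 px 486 313 shaker [-273.2 -687.3] bgr [114 112  48]
side z 68 px 463 336 shaker [-342.8 -624. ] bgr [109  48  83]
t 36.95 shaker [ -73.1 -164.1] z 209.2 | d in present axes [138.8  81.2 162.1] in final axes [138.9  80.9 162.2] rotvec [-0.   0.   0.1] F [ 0.6 -1.   0.1] w 80.0 gf 0.0
```

Call:
play_rows(
  steps=[
    {"ax":0,"ay":0,"az":0,"dx":35,"dy":20,"dz":0,"claw":80},
    {"ax":0,"ay":0,"az":0,"dx":35,"dy":20,"dz":0,"claw":80},
    {"ax":0,"ay":0,"az":0,"dx":35,"dy":20,"dz":0,"claw":80},
    {"ax":0,"ay":0,"az":0,"dx":34,"dy":20.5,"dz":0,"claw":80},
    {"ax":0,"ay":0,"az":0,"dx":0,"dy":0,"dz":35,"claw":80},
    {"ax":0,"ay":0,"az":0,"dx":0,"dy":0,"dz":35,"claw":80},
    {"ax":0,"ay":0,"az":0,"dx":0,"dy":0,"dz":35,"claw":80},
    {"ax":0,"ay":0,"az":0,"dx":0,"dy":0,"dz":30,"claw":80},
    {"ax":0,"ay":0,"az":0,"dx":0,"dy":0,"dz":16,"claw":80},
    {"ax":0,"ay":0,"az":0,"dx":0,"dy":0,"dz":11,"claw":80},
    {"ax":0,"ay":0,"az":0,"dx":0,"dy":0,"dz":0,"claw":80},
    {"ax":0,"ay":0,"az":0,"dx":0,"dy":0,"dz":0,"claw":30},
    {"ax":0,"ay":0,"az":0,"dx":0,"dy":0,"dz":0,"claw":30},
    {"ax":0,"ay":0,"az":0,"dx":0,"dy":0,"dz":0,"claw":30},
    {"ax":0,"ay":0,"az":0,"dx":0,"dy":0,"dz":0,"claw":30},
    {"ax":0,"ay":0,"az":0,"dx":0,"dy":0,"dz":0,"claw":30},
  ],
)

```text
time_s: 38.55
tcp_pos: [0.4185, -0.1824, 0.0477]
ee_rot: [[0.119, -0.993, 0.002], [-0.993, -0.119, -0.0], [0.0, -0.002, -1.0]]
wrist_force: [-0.5, 1.1, 2.8]
gripper_width: 0.658
gripper_force: 30.0
```

```bash
python3 -c "
from h import *
go(1.5,-58.8,207,0)
a=cv2.imread('pics/f_side.png')[150:300,140:340];cv2.imwrite('pics/f_crop.png',cv2.resize(a,None,fx=3,fy=3,interpolation=cv2.INTER_CUBIC))"
```

```text
t 38.55 shaker [-153.6 -303.9] z 47.7 | d in present axes [-245.  -155.4 -159.1] in final axes [-245.1 -155.1 -159.3] rotvec [-0.1 -0.   0. ] F [-0.5  1.1  2.8] w 57.2 gf 30.0
```

View pics/f_crop.png

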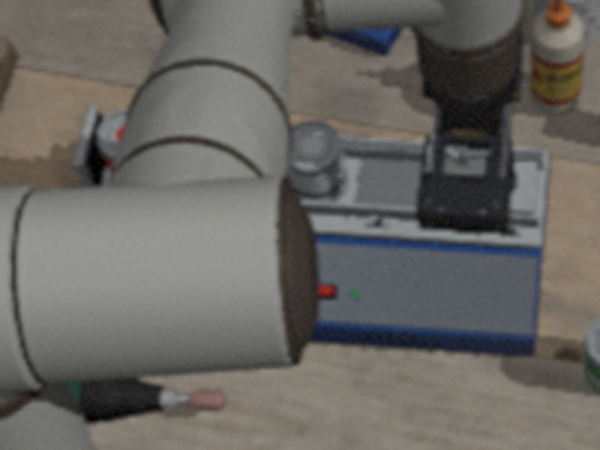

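The crop shows red at (118,135) and white at (317,155) standing in the trough. The arm hides the tins between them, and the glue bottle at (556,60) is untouched. Next I'll bring the green tin over.

Call:
play_rows(
  steps=[
    {"ax":0,"ay":0,"az":0,"dx":0,"dy":0,"dz":-30,"claw":30},
    {"ax":0,"ay":0,"az":0,"dx":0,"dy":0,"dz":-43,"claw":30},
    {"ax":0,"ay":0,"az":0,"dx":0,"dy":0,"dz":-43,"claw":30},
    {"ax":0,"ay":0,"az":0,"dx":0,"dy":0,"dz":-44,"claw":30},
    {"ax":0,"ay":0,"az":0,"dx":-30,"dy":-19,"dz":0,"claw":30},
    {"ax":0,"ay":0,"az":0,"dx":-30,"dy":-19,"dz":0,"claw":30},
    {"ax":0,"ay":0,"az":0,"dx":-30,"dy":-19,"dz":0,"claw":30},
    {"ax":0,"ay":0,"az":0,"dx":-30,"dy":-19,"dz":0,"claw":30},
    {"ax":0,"ay":0,"az":0,"dx":-30,"dy":-19,"dz":0,"claw":30},
    {"ax":0,"ay":0,"az":0,"dx":-30,"dy":-19,"dz":0,"claw":30},
    {"ax":0,"ay":0,"az":0,"dx":-30,"dy":-19,"dz":0,"claw":30},
    {"ax":0,"ay":0,"az":0,"dx":-22,"dy":-14,"dz":0,"claw":30},
    {"ax":0,"ay":0,"az":0,"dx":-13,"dy":-8.4,"dz":0,"claw":30},
    {"ax":0,"ay":0,"az":0,"dx":0,"dy":0,"dz":0,"claw":30},
    {"ax":0,"ay":0,"az":0,"dx":0,"dy":0,"dz":0,"claw":30},
    {"ax":0,"ay":0,"az":0,"dx":0,"dy":0,"dz":0,"claw":30},
    {"ax":0,"ay":0,"az":0,"dx":0,"dy":0,"dz":0,"claw":30},
  ],
)

```text
time_s: 40.25
tcp_pos: [0.5427, 0.0784, 0.2071]
ee_rot: [[0.117, -0.993, -0.0], [-0.993, -0.117, -0.0], [-0.0, 0.0, -1.0]]
wrist_force: [-0.2, 0.1, -2.6]
gripper_width: 0.662
gripper_force: 30.0
```

```bash
python3 -c "
from h import *
go(1.5,-58.8,109.7,0)"
```

```text
t 40.25 shaker [  0.6 -59.7] z 207.1 | d in present axes [-0.9 -0.9 97.4] in final axes [-0.9 -0.9 97.4] rotvec [ 0.   0.  -0.1] F [-0.2  0.1 -2.6] w 57.6 gf 30.0
```

Call:
play_rows(
  steps=[
    {"ax":0,"ay":0,"az":0,"dx":0.5,"dy":0,"dz":20,"claw":30},
    {"ax":0,"ay":0,"az":0,"dx":0,"dy":0,"dz":20,"claw":30},
    {"ax":0,"ay":0,"az":0,"dx":0,"dy":0,"dz":15,"claw":30},
    {"ax":0,"ay":0,"az":0,"dx":0,"dy":0,"dz":12,"claw":30},
    {"ax":0,"ay":0,"az":0,"dx":0,"dy":0,"dz":9,"claw":30},
    {"ax":0,"ay":0,"az":0,"dx":0,"dy":0,"dz":7,"claw":30},
    {"ax":0,"ay":0,"az":0,"dx":0,"dy":0,"dz":5,"claw":30},
    {"ax":0,"ay":0,"az":0,"dx":0,"dy":0,"dz":4,"claw":30},
    {"ax":0,"ay":0,"az":0,"dx":0,"dy":0,"dz":2,"claw":30},
    {"ax":0,"ay":0,"az":0,"dx":0,"dy":0,"dz":0,"claw":30},
    {"ax":0,"ay":0,"az":0,"dx":0,"dy":0,"dz":0,"claw":30},
  ],
)

```text
time_s: 41.35
tcp_pos: [0.5435, 0.0789, 0.1134]
ee_rot: [[0.119, -0.993, 0.001], [-0.993, -0.119, 0.0], [-0.0, -0.001, -1.0]]
wrist_force: [0.4, -0.3, -2.4]
gripper_width: 0.66
gripper_force: 30.0
```

```bash
python3 -c "
from h import *
go(1.5,-58.8,109.7,0)"
```

```text
t 41.35 shaker [  1.4 -59.3] z 113.4 | d in present axes [-0.5 -0.1  3.7] in final axes [-0.5 -0.1  3.7] rotvec [-0.  0.  0.] F [ 0.4 -0.3 -2.4] w 57.4 gf 30.0
```

Call:
play_rows(
  steps=[
    {"ax":0,"ay":0,"az":0,"dx":0,"dy":0,"dz":2.5,"claw":30},
    {"ax":0,"ay":0,"az":0,"dx":0,"dy":0,"dz":1,"claw":30},
    {"ax":0,"ay":0,"az":0,"dx":0,"dy":0,"dz":0,"claw":30},
    {"ax":0,"ay":0,"az":0,"dx":0,"dy":0,"dz":0,"claw":72},
    {"ax":0,"ay":0,"az":0,"dx":0,"dy":0,"dz":0,"claw":72},
    {"ax":0,"ay":0,"az":0,"dx":0,"dy":0,"dz":0,"claw":72},
    {"ax":0,"ay":0,"az":0,"dx":0,"dy":0,"dz":-10,"claw":72},
    {"ax":0,"ay":0,"az":0,"dx":0,"dy":0,"dz":-30,"claw":72},
    {"ax":0,"ay":0,"az":0,"dx":0,"dy":0,"dz":-35,"claw":72},
    {"ax":0,"ay":0,"az":0,"dx":0,"dy":0,"dz":-35,"claw":72},
    {"ax":0,"ay":0,"az":0,"dx":35,"dy":0,"dz":0,"claw":50},
    {"ax":0,"ay":0,"az":0,"dx":35,"dy":0,"dz":0,"claw":50},
    {"ax":0,"ay":0,"az":0,"dx":35,"dy":0,"dz":0,"claw":50},
    {"ax":0,"ay":0,"az":0,"dx":35,"dy":0,"dz":0,"claw":50},
    {"ax":0,"ay":0,"az":0,"dx":35,"dy":0,"dz":0,"claw":50},
    {"ax":0,"ay":0,"az":0,"dx":35,"dy":0,"dz":0,"claw":50},
    {"ax":0,"ay":0,"az":0,"dx":35,"dy":0,"dz":0,"claw":50},
    {"ax":0,"ay":0,"az":0,"dx":0,"dy":0,"dz":0,"claw":50},
    {"ax":0,"ay":0,"az":0,"dx":0,"dy":0,"dz":0,"claw":50},
  ],
)

```text
time_s: 43.25
tcp_pos: [0.5721, -0.1651, 0.2199]
ee_rot: [[0.117, -0.993, 0.0], [-0.993, -0.117, 0.0], [-0.0, -0.0, -1.0]]
wrist_force: [-0.3, 0.9, 0.5]
gripper_width: 0.571
gripper_force: 0.0
```

```bash
python3 - <<'E'
from h import *
ims=[]
for nm in('top','side'):
    c=capture(nm); P=cloud(c); S=sh(P)
    m=(abs(S[...,0])<40)&(S[...,1]>-230)&(S[...,1]<205)&(P[...,2]>.115)&(P[...,2]<.14)
    h,_=np.histogram(S[m][:,1],np.arange(-230,210,6)); print(nm,list(zip(range(-230,204,6),h.tolist())))
    a=c['frame'][170:335,175:345] if nm=='top' else c['frame'][170:280,150:340]
    ims.append(cv2.resize(a,(480,int(a.shape[0]*480/a.shape[1])),interpolation=cv2.INTER_CUBIC)[:300])
go(1,-181,113,83)
cv2.imwrite('pics/g.png',np.vstack(ims))
E
```

```text
top [(-230, 0), (-224, 0), (-218, 0), (-212, 0), (-206, 0), (-200, 0), (-194, 0), (-188, 0), (-182, 0), (-176, 0), (-170, 0), (-164, 0), (-158, 0), (-152, 0), (-146, 0), (-140, 0), (-134, 0), (-128, 0), (-122, 17), (-116, 31), (-110, 21), (-104, 0), (-98, 0), (-92, 0), (-86, 14), (-80, 23), (-74, 30), (-68, 29), (-62, 35), (-56, 36), (-50, 29), (-44, 29), (-38, 22), (-32, 9), (-26, 19), (-20, 28), (-14, 32), (-8, 33), (-2, 35), (4, 32), (10, 30), (16, 26), (22, 18), (28, 7), (34, 22), (40, 27), (46, 33), (52, 34), (58, 31), (64, 32), (70, 31), (76, 26), (82, 14), (88, 12), (94, 24), (100, 32), (106, 34), (112, 37), (118, 33), (124, 32), (130, 29), (136, 23), (142, 8), (148, 12), (154, 24), (160, 31), (166, 32), (172, 34), (178, 38), (184, 30), (190, 33), (196, 23), (202, 7)]
side [(-230, 0), (-224, 0), (-218, 0), (-212, 0), (-206, 0), (-200, 5), (-194, 24), (-188, 40), (-182, 38), (-176, 18), (-170, 4), (-164, 0), (-158, 0), (-152, 0), (-146, 0), (-140, 0), (-134, 0), (-128, 1), (-122, 37), (-116, 37), (-110, 13), (-104, 0), (-98, 0), (-92, 0), (-86, 0), (-80, 0), (-74, 0), (-68, 0), (-62, 0), (-56, 0), (-50, 0), (-44, 0), (-38, 0), (-32, 0), (-26, 0), (-20, 0), (-14, 0), (-8, 0), (-2, 0), (4, 0), (10, 0), (16, 0), (22, 0), (28, 0), (34, 0), (40, 0), (46, 0), (52, 0), (58, 0), (64, 0), (70, 0), (76, 0), (82, 0), (88, 0), (94, 0), (100, 0), (106, 0), (112, 0), (118, 0), (124, 0), (130, 0), (136, 0), (142, 0), (148, 0), (154, 0), (160, 0), (166, 0), (172, 0), (178, 0), (184, 0), (190, 0), (196, 0), (202, 0)]
t 43.35 shaker [   1.2 -303.7] z 220.0 | d in present axes [-122.7    0.2  107. ] in final axes [ -15.2 -121.8  107. ] rotvec [ -0.  -0. -83.] F [-0.1 -0.  -0.9] w 50.0 gf 0.0
```

View pics/g.png

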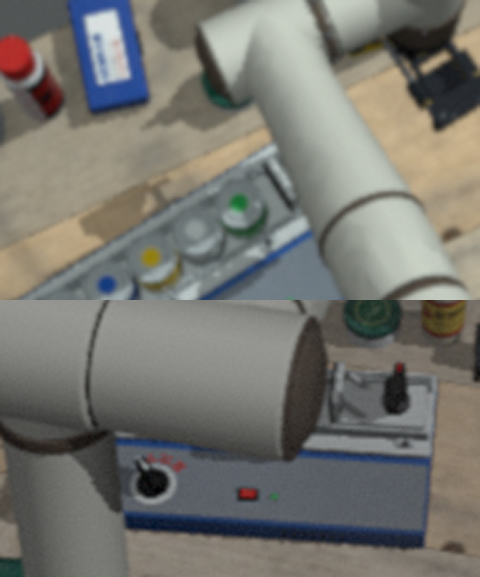

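The five tins stand in the trough: green (240,203), white (195,230), yellow (152,258) and blue (107,285) in the top crop, with red measured at y 177. The knob is free at side crop (397,390). I go to the knob next.

Call:
play_rows(
  steps=[
    {"ax":0,"ay":0,"az":0,"dx":-24,"dy":0,"dz":0,"claw":50},
    {"ax":0,"ay":0,"az":0,"dx":-24,"dy":0,"dz":0,"claw":50},
    {"ax":0,"ay":0,"az":0,"dx":-24,"dy":0,"dz":0,"claw":50},
    {"ax":0,"ay":0,"az":0,"dx":-24,"dy":0,"dz":0,"claw":50},
    {"ax":0,"ay":0,"az":0,"dx":-24,"dy":0,"dz":0,"claw":50},
    {"ax":0,"ay":0,"az":-7.5,"dx":0,"dy":0,"dz":0,"claw":50},
    {"ax":0,"ay":0,"az":-7.5,"dx":0,"dy":0,"dz":0,"claw":50},
    {"ax":0,"ay":0,"az":-7.5,"dx":0,"dy":0,"dz":0,"claw":50},
    {"ax":0,"ay":0,"az":-7.5,"dx":0,"dy":0,"dz":0,"claw":50},
    {"ax":0,"ay":0,"az":-7.5,"dx":0,"dy":0,"dz":0,"claw":50},
    {"ax":0,"ay":0,"az":-7.5,"dx":0,"dy":0,"dz":0,"claw":50},
    {"ax":0,"ay":0,"az":-7.5,"dx":0,"dy":0,"dz":0,"claw":50},
    {"ax":0,"ay":0,"az":-7.5,"dx":0,"dy":0,"dz":0,"claw":50},
    {"ax":0,"ay":0,"az":-7.5,"dx":0,"dy":0,"dz":0,"claw":50},
    {"ax":0,"ay":0,"az":-7.5,"dx":0,"dy":0,"dz":0,"claw":50},
    {"ax":0,"ay":0,"az":-8,"dx":0,"dy":0,"dz":0,"claw":50},
    {"ax":0,"ay":0,"az":0,"dx":0,"dy":0,"dz":30,"claw":50},
    {"ax":0,"ay":0,"az":0,"dx":0,"dy":0,"dz":30,"claw":50},
    {"ax":0,"ay":0,"az":0,"dx":0,"dy":0,"dz":0,"claw":50},
  ],
)

```text
time_s: 45.25
tcp_pos: [0.5549, -0.0444, 0.156]
ee_rot: [[1.0, -0.002, -0.009], [-0.002, -1.0, -0.001], [-0.009, 0.001, -1.0]]
wrist_force: [-0.7, -0.5, 0.2]
gripper_width: 0.573
gripper_force: 0.0
```

```bash
python3 -c "
from h import *
go(0.7,-182.5,113,83)"
```

```text
t 45.25 shaker [  -1.8 -183. ] z 156.0 | d in present axes [ 2.8 -0.9 43. ] in final axes [ 2.4 -0.8 43. ] rotvec [0.  0.5 0.1] F [-0.7 -0.5  0.2] w 49.8 gf 0.0
```

Call:
play_rows(
  steps=[
    {"ax":0,"ay":0,"az":0,"dx":2,"dy":0,"dz":15,"claw":50},
    {"ax":0,"ay":0,"az":0,"dx":0,"dy":0,"dz":15,"claw":50},
    {"ax":0,"ay":0,"az":0,"dx":0,"dy":0,"dz":10,"claw":50},
    {"ax":0,"ay":0,"az":0,"dx":0,"dy":0,"dz":6,"claw":50},
    {"ax":0,"ay":0,"az":0,"dx":0,"dy":0,"dz":0,"claw":50},
    {"ax":0,"ay":0,"az":0,"dx":0,"dy":0,"dz":0,"claw":0},
    {"ax":0,"ay":0,"az":0,"dx":0,"dy":0,"dz":0,"claw":0},
    {"ax":0,"ay":0,"az":0,"dx":0,"dy":0,"dz":0,"claw":0},
    {"ax":0,"ay":0,"az":0,"dx":0,"dy":0,"dz":0,"claw":0},
    {"ax":0,"ay":0,"az":0,"dx":0,"dy":0,"dz":0,"claw":0},
    {"ax":0,"ay":0,"az":0,"dx":0,"dy":0,"dz":0,"claw":0},
    {"ax":0,"ay":0,"az":0,"dx":0,"dy":0,"dz":0,"claw":0},
  ],
)

```text
time_s: 46.45
tcp_pos: [0.5605, -0.0449, 0.1138]
ee_rot: [[1.0, -0.003, 0.001], [-0.003, -1.0, 0.0], [0.001, -0.0, -1.0]]
wrist_force: [0.7, 2.4, 0.4]
gripper_width: 0.16
gripper_force: 30.0
```

```bash
python3 -c "
from h import *
go(0.7,-157,113,83)"
```

```text
t 46.45 shaker [   3.7 -184.3] z 113.8 | d in present axes [ -6.3 -26.7   0.8] in final axes [ -6.3 -26.7   0.8] rotvec [-0.  -0.1  0. ] F [0.7 2.4 0.4] w 13.9 gf 30.0
```

Call:
play_rows(
  steps=[
    {"ax":0,"ay":0,"az":0,"dx":0,"dy":0,"dz":0,"claw":25},
    {"ax":0,"ay":0,"az":0,"dx":0,"dy":0,"dz":0,"claw":25},
    {"ax":0,"ay":0,"az":0,"dx":-3,"dy":0.4,"dz":0,"claw":25},
    {"ax":0,"ay":0,"az":0,"dx":0,"dy":0,"dz":0,"claw":25},
    {"ax":0,"ay":0,"az":0,"dx":0,"dy":0,"dz":0,"claw":0},
    {"ax":0,"ay":0,"az":0,"dx":0,"dy":0,"dz":0,"claw":0},
    {"ax":0,"ay":0,"az":0,"dx":0,"dy":0,"dz":0,"claw":0},
    {"ax":0,"ay":0,"az":0,"dx":-0.5,"dy":-4,"dz":0,"claw":0},
    {"ax":0,"ay":0,"az":0,"dx":-0.5,"dy":-4,"dz":0,"claw":0},
    {"ax":0,"ay":0,"az":0,"dx":-0.5,"dy":-4,"dz":0,"claw":0},
    {"ax":0,"ay":0,"az":0,"dx":-0.5,"dy":-4,"dz":0,"claw":0},
    {"ax":0,"ay":0,"az":0,"dx":-0.4,"dy":-3,"dz":0,"claw":0},
    {"ax":0,"ay":0,"az":0,"dx":-0.4,"dy":-3,"dz":0,"claw":0},
    {"ax":0,"ay":0,"az":0,"dx":0,"dy":0,"dz":0,"claw":0},
    {"ax":0,"ay":0,"az":0,"dx":0,"dy":0,"dz":0,"claw":0},
  ],
)

```text
time_s: 47.95
tcp_pos: [0.5544, -0.0232, 0.1136]
ee_rot: [[1.0, -0.003, 0.0], [-0.003, -1.0, 0.001], [0.0, -0.001, -1.0]]
wrist_force: [0.9, 0.8, -0.3]
gripper_width: 0.158
gripper_force: 30.0
```

```bash
python3 -c "
from h import *
go(0.7,-155,113,83)"
```

```text
t 47.95 shaker [   0.2 -161.9] z 113.6 | d in present axes [-0.4 -6.9  0.6] in final axes [-0.4 -6.9  0.6] rotvec [-0. -0.  0.] F [ 0.9  0.8 -0.3] w 13.7 gf 30.0
```

Call:
play_rows(
  steps=[
    {"ax":0,"ay":0,"az":0,"dx":-0.3,"dy":-2,"dz":0,"claw":0},
    {"ax":0,"ay":0,"az":0,"dx":-0.3,"dy":-2,"dz":0,"claw":0},
    {"ax":0,"ay":0,"az":0,"dx":-0.1,"dy":-1,"dz":0,"claw":0},
    {"ax":0,"ay":0,"az":0,"dx":0,"dy":0,"dz":0,"claw":0},
    {"ax":0,"ay":0,"az":0,"dx":0,"dy":0,"dz":0,"claw":0},
  ],
)

```text
time_s: 48.45
tcp_pos: [0.554, -0.0197, 0.1136]
ee_rot: [[1.0, -0.003, 0.0], [-0.003, -1.0, -0.001], [0.0, 0.001, -1.0]]
wrist_force: [2.3, -5.1, -2.0]
gripper_width: 0.155
gripper_force: 30.0
```

```bash
python3 -c "
from h import *
go(0.7,-155,113,83)"
```

```text
t 48.45 shaker [   0.2 -158.5] z 113.6 | d in present axes [ 0.1 -3.5  0.6] in final axes [ 0.1 -3.5  0.6] rotvec [ 0.1 -0.  -0. ] F [ 2.3 -5.1 -2. ] w 13.5 gf 30.0
```

Call:
play_rows(
  steps=[
    {"ax":0,"ay":0,"az":0,"dx":-0.1,"dy":-1,"dz":0,"claw":0},
    {"ax":0,"ay":0,"az":0,"dx":-0.1,"dy":-1,"dz":0,"claw":0},
    {"ax":0,"ay":0,"az":0,"dx":0,"dy":0,"dz":0,"claw":0},
    {"ax":0,"ay":0,"az":0,"dx":0,"dy":0,"dz":0,"claw":0},
  ],
)

```text
time_s: 48.85
tcp_pos: [0.5538, -0.0182, 0.1136]
ee_rot: [[1.0, -0.004, 0.0], [-0.004, -1.0, -0.002], [0.0, 0.002, -1.0]]
wrist_force: [2.6, -7.5, -2.4]
gripper_width: 0.156
gripper_force: 30.0
```

```bash
python3 -c "
from h import *
go(0.7,-155,113,83)"
```

```text
t 48.85 shaker [   0.2 -156.9] z 113.6 | d in present axes [ 0.3 -1.9  0.6] in final axes [ 0.3 -1.9  0.6] rotvec [ 0.1 -0.  -0. ] F [ 2.6 -7.5 -2.4] w 13.6 gf 30.0
```

Call:
play_rows(
  steps=[
    {"ax":0,"ay":0,"az":0,"dx":-0.1,"dy":-1,"dz":0,"claw":0},
    {"ax":0,"ay":0,"az":0,"dx":-0.1,"dy":-1,"dz":0,"claw":0},
    {"ax":0,"ay":0,"az":0,"dx":0,"dy":0,"dz":0,"claw":0},
    {"ax":0,"ay":0,"az":0,"dx":0,"dy":0,"dz":0,"claw":0},
  ],
)

```text
time_s: 49.25
tcp_pos: [0.5535, -0.0162, 0.1136]
ee_rot: [[1.0, -0.004, 0.0], [-0.004, -1.0, -0.002], [0.0, 0.002, -1.0]]
wrist_force: [2.7, -7.0, -1.5]
gripper_width: 0.158
gripper_force: 30.0
```

```bash
python3 -c "
from h import *
go(0.7,-155,113,83)"
```

```text
t 49.25 shaker [   0.2 -154.9] z 113.6 | d in present axes [0.5 0.  0.6] in final axes [0.5 0.  0.6] rotvec [ 0.1 -0.  -0. ] F [ 2.7 -7.  -1.5] w 13.7 gf 30.0
```

Call:
play_rows(
  steps=[
    {"ax":0,"ay":0,"az":0,"dx":-0.1,"dy":-1,"dz":0,"claw":0},
    {"ax":0,"ay":0,"az":0,"dx":-0.1,"dy":-1,"dz":0,"claw":0},
    {"ax":0,"ay":0,"az":0,"dx":0,"dy":0,"dz":0,"claw":0},
    {"ax":0,"ay":0,"az":0,"dx":0,"dy":0,"dz":0,"claw":0},
  ],
)

```text
time_s: 49.65
tcp_pos: [0.5534, -0.0146, 0.1136]
ee_rot: [[1.0, -0.004, 0.0], [-0.004, -1.0, -0.003], [0.0, 0.003, -1.0]]
wrist_force: [2.8, -8.4, -2.0]
gripper_width: 0.157
gripper_force: 30.0
```

```bash
python3 -c "
from h import *
go(0.7,-155,113,83)"
```

```text
t 49.65 shaker [   0.2 -153.3] z 113.6 | d in present axes [0.7 1.6 0.6] in final axes [0.7 1.6 0.6] rotvec [ 0.2 -0.  -0. ] F [ 2.8 -8.4 -2. ] w 13.7 gf 30.0
```

Call:
play_rows(
  steps=[
    {"ax":0,"ay":0,"az":0,"dx":-0.1,"dy":-1,"dz":0,"claw":0},
    {"ax":0,"ay":0,"az":0,"dx":-0.1,"dy":-1,"dz":0,"claw":0},
    {"ax":0,"ay":0,"az":0,"dx":0,"dy":0,"dz":0,"claw":0},
    {"ax":0,"ay":0,"az":0,"dx":0,"dy":0,"dz":0,"claw":0},
  ],
)

```text
time_s: 50.05
tcp_pos: [0.5533, -0.0143, 0.1136]
ee_rot: [[1.0, -0.004, -0.0], [-0.004, -1.0, -0.005], [-0.0, 0.005, -1.0]]
wrist_force: [4.4, -16.0, -3.6]
gripper_width: 0.163
gripper_force: 30.0
```

```bash
python3 - <<'E'
from h import *
go(0.7,-155,113,83)
for nm in('top','side'):
    c=capture(nm); cv2.imwrite(f'pics/h_{nm}.png',c['frame']);P=cloud(c); S=sh(P)
    m=(abs(S[...,0])<40)&(S[...,1]>-130)&(S[...,1]<235)&(P[...,2]>.115)&(P[...,2]<.14)
    h,_=np.histogram(S[m][:,1],np.arange(-130,236,4)); print(nm,list(zip(range(-130,232,4),h.tolist())))
E
```

```text
t 50.05 shaker [   0.2 -153. ] z 113.6 | d in present axes [0.8 1.9 0.6] in final axes [0.8 1.9 0.6] rotvec [ 0.3  0.  -0. ] F [  4.4 -16.   -3.6] w 14.2 gf 30.0
top [(-130, 0), (-126, 0), (-122, 0), (-118, 0), (-114, 0), (-110, 0), (-106, 0), (-102, 1), (-98, 1), (-94, 3), (-90, 8), (-86, 7), (-82, 6), (-78, 2), (-74, 3), (-70, 2), (-66, 2), (-62, 0), (-58, 0), (-54, 0), (-50, 0), (-46, 0), (-42, 0), (-38, 0), (-34, 0), (-30, 0), (-26, 0), (-22, 0), (-18, 0), (-14, 0), (-10, 0), (-6, 0), (-2, 0), (2, 0), (6, 0), (10, 0), (14, 0), (18, 0), (22, 0), (26, 0), (30, 0), (34, 0), (38, 1), (42, 4), (46, 8), (50, 8), (54, 9), (58, 9), (62, 13), (66, 13), (70, 16), (74, 18), (78, 19), (82, 20), (86, 16), (90, 11), (94, 7), (98, 12), (102, 14), (106, 17), (110, 22), (114, 22), (118, 24), (122, 21), (126, 21), (130, 23), (134, 21), (138, 24), (142, 16), (146, 15), (150, 9), (154, 10), (158, 15), (162, 18), (166, 21), (170, 20), (174, 22), (178, 27), (182, 21), (186, 22), (190, 22), (194, 23), (198, 16), (202, 18), (206, 10), (210, 13), (214, 24), (218, 26), (222, 24), (226, 0), (230, 0)]
side 
[... 210 characters left out ...]
-54, 26), (-50, 17), (-46, 27), (-42, 24), (-38, 24), (-34, 19), (-30, 19), (-26, 11), (-22, 11), (-18, 22), (-14, 15), (-10, 3), (-6, 0), (-2, 0), (2, 0), (6, 0), (10, 0), (14, 0), (18, 0), (22, 0), (26, 0), (30, 0), (34, 0), (38, 0), (42, 0), (46, 0), (50, 0), (54, 0), (58, 0), (62, 0), (66, 0), (70, 0), (74, 0), (78, 0), (82, 0), (86, 0), (90, 0), (94, 0), (98, 0), (102, 0), (106, 0), (110, 0), (114, 0), (118, 0), (122, 0), (126, 0), (130, 0), (134, 0), (138, 0), (142, 0), (146, 0), (150, 0), (154, 0), (158, 0), (162, 0), (166, 0), (170, 0), (174, 0), (178, 0), (182, 0), (186, 0), (190, 0), (194, 0), (198, 0), (202, 0), (206, 0), (210, 0), (214, 0), (218, 0), (222, 0), (226, 0), (230, 0)]
```

Call:
play_rows(
  steps=[
    {"ax":0,"ay":0,"az":6,"dx":0,"dy":0,"dz":0,"claw":0},
    {"ax":0,"ay":0,"az":6,"dx":0,"dy":0,"dz":0,"claw":0},
    {"ax":0,"ay":0,"az":6,"dx":0,"dy":0,"dz":0,"claw":0},
    {"ax":0,"ay":0,"az":6,"dx":0,"dy":0,"dz":0,"claw":0},
    {"ax":0,"ay":0,"az":6,"dx":0,"dy":0,"dz":0,"claw":0},
    {"ax":0,"ay":0,"az":6,"dx":0,"dy":0,"dz":0,"claw":0},
    {"ax":0,"ay":0,"az":6,"dx":0,"dy":0,"dz":0,"claw":0},
    {"ax":0,"ay":0,"az":6,"dx":0,"dy":0,"dz":0,"claw":0},
    {"ax":0,"ay":0,"az":6,"dx":0,"dy":0,"dz":0,"claw":0},
    {"ax":0,"ay":0,"az":6,"dx":0,"dy":0,"dz":0,"claw":0},
    {"ax":0,"ay":0,"az":6,"dx":0,"dy":0,"dz":0,"claw":0},
    {"ax":0,"ay":0,"az":6,"dx":0,"dy":0,"dz":0,"claw":0},
    {"ax":0,"ay":0,"az":5,"dx":0,"dy":0,"dz":0,"claw":0},
    {"ax":0,"ay":0,"az":0,"dx":0,"dy":0,"dz":0,"claw":0},
    {"ax":0,"ay":0,"az":0,"dx":0,"dy":0,"dz":0,"claw":0},
  ],
)

```text
time_s: 51.65
tcp_pos: [0.5542, -0.0133, 0.1136]
ee_rot: [[0.221, -0.975, 0.002], [-0.975, -0.221, -0.003], [0.004, -0.001, -1.0]]
wrist_force: [6.4, -12.1, -4.5]
gripper_width: 0.163
gripper_force: 30.0
```

```bash
python3 -c "
from h import *
go(0.7,-155,113,0);print(np.round(sense()['moment'],2))"
```

```text
t 51.65 shaker [   1.2 -152.1] z 113.6 | d in present axes [2.9 0.8 0.6] in final axes [2.9 0.5 0.6] rotvec [-0.1 -0.2  6. ] F [  6.4 -12.1  -4.5] w 14.2 gf 30.0
[-3.39 -1.86 -0.08]
```

Call:
play_rows(
  steps=[
    {"ax":0,"ay":0,"az":0,"dx":0,"dy":0,"dz":0,"claw":45},
    {"ax":0,"ay":0,"az":0,"dx":0,"dy":0,"dz":0,"claw":45},
    {"ax":0,"ay":0,"az":0,"dx":0,"dy":0,"dz":0,"claw":45},
    {"ax":0,"ay":0,"az":0,"dx":0,"dy":0,"dz":-10,"claw":45},
    {"ax":0,"ay":0,"az":0,"dx":0,"dy":0,"dz":-30,"claw":45},
    {"ax":0,"ay":0,"az":0,"dx":0,"dy":0,"dz":-35,"claw":45},
    {"ax":0,"ay":0,"az":6,"dx":0,"dy":0,"dz":-35,"claw":45},
    {"ax":0,"ay":0,"az":0,"dx":-30,"dy":14,"dz":0,"claw":45},
    {"ax":0,"ay":0,"az":0,"dx":-30,"dy":14,"dz":0,"claw":45},
    {"ax":0,"ay":0,"az":0,"dx":-30,"dy":14,"dz":0,"claw":45},
    {"ax":0,"ay":0,"az":0,"dx":-30,"dy":14,"dz":0,"claw":45},
    {"ax":0,"ay":0,"az":0,"dx":-30,"dy":14,"dz":0,"claw":45},
    {"ax":0,"ay":0,"az":0,"dx":-30,"dy":14,"dz":0,"claw":45},
    {"ax":0,"ay":0,"az":0,"dx":-30,"dy":14,"dz":0,"claw":45},
    {"ax":0,"ay":0,"az":0,"dx":-32,"dy":13,"dz":0,"claw":45},
    {"ax":0,"ay":0,"az":-8,"dx":0,"dy":0,"dz":0,"claw":45},
    {"ax":0,"ay":0,"az":-8,"dx":0,"dy":0,"dz":0,"claw":45},
    {"ax":0,"ay":0,"az":-8,"dx":0,"dy":0,"dz":0,"claw":45},
    {"ax":0,"ay":0,"az":-8,"dx":0,"dy":0,"dz":0,"claw":45},
    {"ax":0,"ay":0,"az":-8,"dx":0,"dy":0,"dz":0,"claw":45},
  ],
)

```text
time_s: 53.65
tcp_pos: [0.4137, 0.2168, 0.2245]
ee_rot: [[0.733, -0.68, 0.001], [-0.68, -0.733, 0.001], [-0.0, -0.001, -1.0]]
wrist_force: [-1.0, 0.1, 0.2]
gripper_width: 0.517
gripper_force: 0.0
```

Call:
play_rows(
  steps=[
    {"ax":0,"ay":0,"az":-8,"dx":0,"dy":0,"dz":0,"claw":45},
    {"ax":0,"ay":0,"az":-8,"dx":0,"dy":0,"dz":0,"claw":45},
    {"ax":0,"ay":0,"az":-8,"dx":0,"dy":0,"dz":0,"claw":45},
    {"ax":0,"ay":0,"az":-8,"dx":0,"dy":0,"dz":0,"claw":45},
    {"ax":0,"ay":0,"az":-8,"dx":0,"dy":0,"dz":0,"claw":45},
    {"ax":0,"ay":0,"az":-8,"dx":0,"dy":0,"dz":0,"claw":45},
    {"ax":0,"ay":0,"az":-8,"dx":0,"dy":0,"dz":0,"claw":45},
    {"ax":0,"ay":0,"az":-8,"dx":0,"dy":0,"dz":0,"claw":45},
    {"ax":0,"ay":0,"az":-8,"dx":0,"dy":0,"dz":0,"claw":45},
    {"ax":0,"ay":0,"az":-8,"dx":0,"dy":0,"dz":0,"claw":45},
    {"ax":0,"ay":0,"az":-8,"dx":0,"dy":0,"dz":0,"claw":45},
    {"ax":0,"ay":0,"az":-5,"dx":0,"dy":0,"dz":0,"claw":45},
    {"ax":0,"ay":0,"az":0,"dx":0,"dy":0,"dz":40,"claw":45},
    {"ax":0,"ay":0,"az":0,"dx":0,"dy":0,"dz":0,"claw":45},
    {"ax":0,"ay":0,"az":0,"dx":0,"dy":0,"dz":0,"claw":45},
    {"ax":0,"ay":0,"az":0,"dx":0,"dy":0,"dz":0,"claw":45},
  ],
)

```text
time_s: 55.25
tcp_pos: [0.4148, 0.2172, 0.1853]
ee_rot: [[0.645, 0.764, 0.002], [0.764, -0.645, 0.002], [0.003, 0.001, -1.0]]
wrist_force: [0.2, -0.2, 1.3]
gripper_width: 0.518
gripper_force: 0.0
```

```bash
python3 - <<'E'
from h import *
go(-110,90,81,133)
ims=[]
for nm in('top','side'):
    c=capture(nm)
    a=c['frame'][170:335,175:345] if nm=='top' else c['frame'][170:280,150:340]
    ims.append(cv2.resize(a,(480,int(a.shape[0]*480/a.shape[1])),interpolation=cv2.INTER_CUBIC)[:300])
cv2.imwrite('pics/i.png',np.vstack(ims))
E
```

```text
t 55.25 shaker [-110.    93.3] z 185.3 | d in present axes [ -2.5   2.3 104.3] in final axes [ -2.2   2.4 104.3] rotvec [ 0.  -0.2  0. ] F [ 0.2 -0.2  1.3] w 45.1 gf 0.0
```

View pics/i.png

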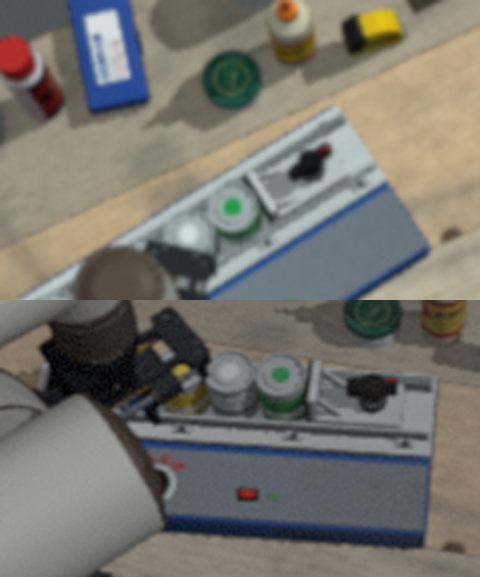

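The top crop shows the jaw face against the green tin (233,208) and the knob bar (310,162) along the trough, red dash away from the cheek, so it is tight. Now the dial.

Call:
play_rows(
  steps=[
    {"ax":0,"ay":0,"az":0,"dx":-2.5,"dy":2.3,"dz":20,"claw":45},
    {"ax":0,"ay":0,"az":0,"dx":0,"dy":0,"dz":25,"claw":45},
    {"ax":0,"ay":0,"az":0,"dx":0,"dy":0,"dz":20,"claw":45},
    {"ax":0,"ay":0,"az":0,"dx":0,"dy":0,"dz":15,"claw":45},
    {"ax":0,"ay":0,"az":0,"dx":0,"dy":0,"dz":10,"claw":45},
    {"ax":0,"ay":0,"az":0,"dx":0,"dy":0,"dz":7,"claw":45},
    {"ax":0,"ay":0,"az":0,"dx":0,"dy":0,"dz":4,"claw":45},
    {"ax":0,"ay":0,"az":0,"dx":0,"dy":0,"dz":3,"claw":45},
    {"ax":0,"ay":0,"az":0,"dx":0,"dy":0,"dz":0,"claw":45},
    {"ax":0,"ay":0,"az":0,"dx":0,"dy":0,"dz":0,"claw":45},
  ],
)

```text
time_s: 56.35
tcp_pos: [0.4143, 0.2133, 0.08]
ee_rot: [[0.645, 0.764, 0.001], [0.764, -0.645, 0.001], [0.001, 0.0, -1.0]]
wrist_force: [-0.4, -0.1, 0.5]
gripper_width: 0.519
gripper_force: 0.0
```

```bash
python3 -c "
from h import *
go(-110,90,81,133)"
```

```text
t 56.35 shaker [-110.8   89.5] z 80.0 | d in present axes [ 1.   0.2 -1. ] in final axes [ 1.   0.2 -1. ] rotvec [ 0.  -0.1  0. ] F [-0.4 -0.1  0.5] w 45.1 gf 0.0
```

Call:
play_rows(
  steps=[
    {"ax":0,"ay":0,"az":0,"dx":0.7,"dy":0,"dz":0,"claw":0},
    {"ax":0,"ay":0,"az":0,"dx":0,"dy":0,"dz":0,"claw":0},
    {"ax":0,"ay":0,"az":0,"dx":0,"dy":0,"dz":0,"claw":0},
    {"ax":0,"ay":0,"az":0,"dx":0,"dy":0,"dz":0,"claw":0},
    {"ax":0,"ay":0,"az":0,"dx":0,"dy":0,"dz":0,"claw":0},
    {"ax":0,"ay":0,"az":0,"dx":0,"dy":0,"dz":0,"claw":0},
    {"ax":0,"ay":0,"az":6,"dx":0,"dy":0,"dz":0,"claw":0},
    {"ax":0,"ay":0,"az":6,"dx":0,"dy":0,"dz":0,"claw":0},
    {"ax":0,"ay":0,"az":6,"dx":0,"dy":0,"dz":0,"claw":0},
    {"ax":0,"ay":0,"az":6,"dx":0,"dy":0,"dz":0,"claw":0},
  ],
)

```text
time_s: 57.35
tcp_pos: [0.4149, 0.2135, 0.0797]
ee_rot: [[0.902, 0.431, 0.001], [0.431, -0.902, -0.0], [0.0, 0.0, -1.0]]
wrist_force: [1.6, -0.9, -0.5]
gripper_width: 0.133
gripper_force: 30.0
```

```bash
python3 -c "
from h import *
go(-110,90,81,47);print(np.round(sense()['moment'],2))"
```

```text
t 57.35 shaker [-110.3   89.6] z 79.7 | d in present axes [ 0.4 -0.3 -1.3] in final axes [-0.1 -0.5 -1.3] rotvec [ 0.  -0.  61.8] F [ 1.6 -0.9 -0.5] w 11.6 gf 30.0
[-0.22 -0.38 -0.06]
```

Gripped at 11.6 mm. I turn the remaining 62°, then release and lift.

Call:
play_rows(
  steps=[
    {"ax":0,"ay":0,"az":6,"dx":0,"dy":0,"dz":0,"claw":0},
    {"ax":0,"ay":0,"az":6,"dx":0,"dy":0,"dz":0,"claw":0},
    {"ax":0,"ay":0,"az":6,"dx":0,"dy":0,"dz":0,"claw":0},
    {"ax":0,"ay":0,"az":6,"dx":0,"dy":0,"dz":0,"claw":0},
    {"ax":0,"ay":0,"az":6,"dx":0,"dy":0,"dz":0,"claw":0},
    {"ax":0,"ay":0,"az":6,"dx":0,"dy":0,"dz":0,"claw":0},
    {"ax":0,"ay":0,"az":6,"dx":0,"dy":0,"dz":0,"claw":0},
    {"ax":0,"ay":0,"az":6,"dx":0,"dy":0,"dz":0,"claw":0},
    {"ax":0,"ay":0,"az":6,"dx":0,"dy":0,"dz":0,"claw":0},
    {"ax":0,"ay":0,"az":6,"dx":0,"dy":0,"dz":0,"claw":0},
    {"ax":0,"ay":0,"az":0,"dx":0,"dy":0,"dz":0,"claw":0},
    {"ax":0,"ay":0,"az":0,"dx":0,"dy":0,"dz":0,"claw":0},
  ],
)

```text
time_s: 58.55
tcp_pos: [0.4151, 0.215, 0.0797]
ee_rot: [[0.828, -0.56, 0.002], [-0.56, -0.828, 0.003], [-0.0, -0.003, -1.0]]
wrist_force: [-1.3, 6.5, -2.7]
gripper_width: 0.132
gripper_force: 30.0
```

```bash
python3 -c "
from h import *
go(-110,90,81,47);print(np.round(sense()['moment'],2))"
```

```text
t 58.55 shaker [-109.9   91. ] z 79.7 | d in present axes [ 0.6  0.8 -1.3] in final axes [ 0.6  0.8 -1.3] rotvec [-0.2  0.   2.1] F [-1.3  6.5 -2.7] w 11.5 gf 30.0
[ 1.65  0.25 -0.03]
```

Call:
play_rows(
  steps=[
    {"ax":0,"ay":0,"az":0,"dx":0,"dy":0,"dz":0,"claw":40},
    {"ax":0,"ay":0,"az":0,"dx":0,"dy":0,"dz":0,"claw":40},
    {"ax":0,"ay":0,"az":0,"dx":0,"dy":0,"dz":0,"claw":40},
    {"ax":0,"ay":0,"az":0,"dx":0,"dy":0,"dz":-10,"claw":40},
    {"ax":0,"ay":0,"az":0,"dx":0,"dy":0,"dz":-30,"claw":40},
    {"ax":0,"ay":0,"az":0,"dx":0,"dy":0,"dz":-40,"claw":40},
    {"ax":0,"ay":0,"az":0,"dx":0,"dy":0,"dz":-40,"claw":40},
    {"ax":0,"ay":0,"az":0,"dx":0,"dy":0,"dz":-40,"claw":40},
    {"ax":0,"ay":0,"az":0,"dx":-32,"dy":-21,"dz":0,"claw":40},
    {"ax":0,"ay":0,"az":0,"dx":-32,"dy":-21,"dz":0,"claw":40},
    {"ax":0,"ay":0,"az":0,"dx":-32,"dy":-21,"dz":0,"claw":40},
    {"ax":0,"ay":0,"az":0,"dx":-32,"dy":-21,"dz":0,"claw":40},
    {"ax":0,"ay":0,"az":0,"dx":-32,"dy":-21,"dz":0,"claw":40},
    {"ax":0,"ay":0,"az":0,"dx":-32,"dy":-21,"dz":0,"claw":40},
    {"ax":0,"ay":0,"az":0,"dx":-32,"dy":-21,"dz":0,"claw":40},
    {"ax":0,"ay":0,"az":0,"dx":-32,"dy":-21,"dz":0,"claw":40},
    {"ax":0,"ay":0,"az":0,"dx":0,"dy":0,"dz":0,"claw":40},
    {"ax":0,"ay":0,"az":0,"dx":0,"dy":0,"dz":0,"claw":40},
  ],
)

```text
time_s: 60.35
tcp_pos: [0.2968, 0.4964, 0.2396]
ee_rot: [[0.828, -0.561, -0.0], [-0.561, -0.828, -0.001], [0.0, 0.001, -1.0]]
wrist_force: [0.8, 0.1, -0.2]
gripper_width: 0.461
gripper_force: 0.0
```

```bash
python3 - <<'E'
from h import *
ims=[]
for nm in('top','side'):
    c=capture(nm); P=cloud(c); S=sh(P)
    k=(P[...,2]>.068)&(P[...,2]<.092)&(abs(S[...,0]+110)<40)&(abs(S[...,1]-90)<40); print(nm,'dial',k.sum(),cv2.minAreaRect(S[k].astype(np.float32)))
    m=(abs(S[...,0])<40)&(S[...,1]>-104)&(S[...,1]<235)&(P[...,2]>.115)&(P[...,2]<.14)
    h,_=np.histogram(S[m][:,1],np.arange(-104,236,4)); print(nm,list(zip(range(-104,232,4),h.tolist())))
    for n,y in zip(('red','blue','yellow','white','green'),(181,123,65,7,-51)):
        q=P[m&(abs(S[...,1]-y)<22)]; 
        if len(q)>20: A_=np.c_[q[:,:2]-q[:,:2].mean(0),np.ones(len(q))]; f=np.linalg.lstsq(A_,q[:,2],rcond=None)[0]; print(n,'z',(f[2]*1000).round(1),'tilt',f[:2].round(3))
    a=c['frame'][170:335,175:345] if nm=='top' else c['frame'][170:280,150:340]
    ims.append(cv2.resize(a,(480,int(a.shape[0]*480/a.shape[1])),interpolation=cv2.INTER_CUBIC)[:300])
    if nm=='top': ims[0]=cv2.resize(a,(310,300),interpolation=cv2.INTER_CUBIC);ims[0]=cv2.copyMakeBorder(ims[0],0,0,0,170,0)
cv2.imwrite('pics/j.png',np.vstack(ims))
E
```

```text
top dial 60 ((-120.76402282714844, 85.42562866210938), (55.05424880981445, 41.154239654541016), 21.132667541503906)
top [(-104, 0), (-100, 0), (-96, 1), (-92, 18), (-88, 20), (-84, 20), (-80, 10), (-76, 11), (-72, 18), (-68, 15), (-64, 20), (-60, 24), (-56, 23), (-52, 20), (-48, 20), (-44, 22), (-40, 22), (-36, 19), (-32, 17), (-28, 14), (-24, 8), (-20, 8), (-16, 14), (-12, 14), (-8, 19), (-4, 20), (0, 21), (4, 20), (8, 25), (12, 20), (16, 21), (20, 20), (24, 17), (28, 16), (32, 13), (36, 6), (40, 11), (44, 17), (48, 19), (52, 20), (56, 21), (60, 22), (64, 24), (68, 23), (72, 22), (76, 20), (80, 20), (84, 17), (88, 14), (92, 7), (96, 7), (100, 17), (104, 18), (108, 18), (112, 23), (116, 23), (120, 21), (124, 25), (128, 22), (132, 21), (136, 19), (140, 20), (144, 16), (148, 11), (152, 7), (156, 13), (160, 15), (164, 22), (168, 20), (172, 20), (176, 25), (180, 22), (184, 24), (188, 22), (192, 22), (196, 18), (200, 15), (204, 14), (208, 8), (212, 18), (216, 29), (220, 27), (224, 12), (228, 0)]
red z 128.9 tilt [0.007 0.026]
blue z 129.3 tilt [0.064 0.01 ]
yellow z 128.2 tilt [0.013 0.00
[... 544 characters left out ...]
8, 18), (32, 11), (36, 14), (40, 19), (44, 23), (48, 22), (52, 27), (56, 30), (60, 23), (64, 31), (68, 25), (72, 25), (76, 24), (80, 20), (84, 22), (88, 13), (92, 9), (96, 18), (100, 19), (104, 22), (108, 31), (112, 21), (116, 28), (120, 29), (124, 30), (128, 23), (132, 27), (136, 20), (140, 18), (144, 17), (148, 9), (152, 19), (156, 16), (160, 23), (164, 21), (168, 30), (172, 30), (176, 25), (180, 27), (184, 23), (188, 29), (192, 25), (196, 19), (200, 19), (204, 9), (208, 15), (212, 27), (216, 32), (220, 22), (224, 1), (228, 0)]
red z 128.5 tilt [0.072 0.01 ]
blue z 128.3 tilt [0.057 0.029]
yellow z 128.0 tilt [0.058 0.001]
white z 128.2 tilt [ 0.062 -0.014]
green z 128.3 tilt [0.079 0.013]
```

View pics/j.png

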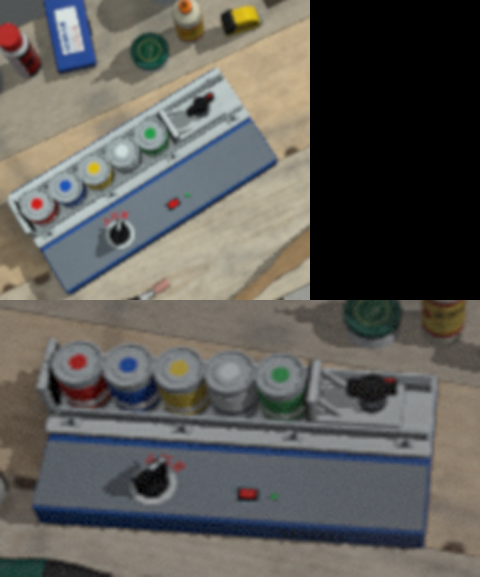

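The row is red (79,375), blue (128,372), yellow (180,375), white (231,375) and green (281,378), snug between cheek and jaw. The knob bar is along the trough at (372,390). The dial points at the five-dot mark at (165,462), measured at about -39°, i.e. the last detent. I'm handing in.

```bash
python3 -c "
from station import *
print(finish_job())"
```

```text
the job is handed in; nothing more can be done
None
```

I clamped all five tins snug in the trough, tightened the knob to about 1.47 rad and set the dial to five dots; the job is handed in at about 60 s, but no verdict came back.

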